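# Cure a phone's new screen in the UV box

### The job

Take the teal phone out of its leaning stand, slide it long edge first into the slot of the open curing box until it sits fully home, then swing the amber lid down and press it until it snaps shut past its detent. With the lid shut, press the green start button all the way down and let go of everything; leave the orange phone and the other loose things on the mat where they are.

Things in the scene. Friction and masses are not known exactly. Their poses are not given: they have to be found in the camera images.
- phone: Phone to cure: slab, teal back, black screen, 140 (y axis) x 70 (z axis) x 9 mm (x axis), 0.19 kg; origin at its centre. Starts standing on a long edge in its stand, leaning 30 deg: its z points up and towards the robot, its x away and up. The top 28 mm of its width (z +7 to +35 mm) are clear of the stand on both faces. Either face and either long edge may go into the curing box.
- stand_a: Black and grey stand holding the teal phone, fixed: base 110 x 168 x 12 mm, inclined cradle 11.5 mm wide, leaning 30 deg. Its wall under the phone reaches 42 mm up the phone's width, the one above 20 mm. Origin at the centre of its underside (on the 3 mm bench mat); x away from the robot, y left, z up. Pull the phone out along the phone's own z.
- other_phone: Orange-backed phone, same size and axes as the teal one, loose in the second stand; to be left alone.
- stand_b: Second stand, same as the first, holding the orange phone; fixed.
- cure_box: White and grey curing box, fixed, footprint 155 x 250 mm; white face 133 x 200 mm slopes 30 deg, facing up and to the robot, with a black slot across it. Origin on its underside; x away from the robot, y left, z up. In these axes out of the slot is (-0.5,0,0.866), up the slope (0.866,0,0.5). Side rims on the face, 9.5 mm high, run 88 to 100 mm either side of the middle.
- slot_mouth (a point): Centre of the slot's mouth in the sloping face (axes as the curing box). Slot 146 mm long (along the box's y), 11.5 mm wide, 64 mm deep square to the face, with 4 mm 45-degree lead-ins all round; a phone fully home stands 6 mm proud of the face. A phone let go in the slot slides down by its weight or with a light push.
- slot_seat (a point): Where the phone's centre is when fully home: 29 mm below the slot mouth along the slot (axes as the curing box).
- lid (a joint): Lid angle about the box's y through lid_hinge: 0 rad shut (parallel to the sloping face, 10 mm above it), growing as it opens, to 2.05 (about upright); starts at 1.75 to 2.0. Over-centre hinge: rests open near 1.9 rad and swings back there if let go early, pushing back up to 7 N at the tab; past its detent, at about 0.2 rad, it snaps shut and stays. Cannot shut on a phone more than 10 mm proud.
- lid_hinge (a point): Middle of the lid's hinge line, at the upper far edge of the sloping face: 70 mm up the slope from the slot mouth, 10 mm out from the face; fixed on the box. The lid is an amber plate 200 mm wide, 130 mm long from the hinge, 6 mm thick (inner face on the hinge line), dark-bordered, with a black tab 50 mm wide, 20 mm long at the middle of its free edge.
- lid_tab (a point): Centre of that black tab (6 mm thick), 140 mm from the hinge line; the lid's free end is 10 mm beyond it.
- start (a joint): Travel of the green start button: 0 up, 0.006 m fully down (about 5 N); springs back. Pressed means beyond 0.004 m.
- start_top (a point): Centre of the top of the green start button, 32 mm across, pressed straight down; on the level grey console at the left (+y) side of the curing box, 48 mm wide, its top 85 mm over the box's underside; the button stands 22 mm above the console.
- battery: Battery pack, black slab 42 x 85 x 7 mm, loose; a bystander. Origin at its underside.
- screwdriver: Yellow-handled screwdriver, 150 mm, lying loose; a bystander.
- tape_roll: Yellow tape roll, 70 mm across, 18 mm high, loose; a bystander. Origin at its underside.
- screw_tray: Shallow aluminium screw tray 60 x 90 x 18 mm, loose; a bystander. Origin at its underside.
- suction_cup: Red suction cup, 56 mm across, 36 mm high, loose; a bystander. Origin at its underside.

How it is judged (in metres and radians):
On the way, in this order (a step that is already met when the one before it is completed fails the run):
1. the teal phone is lifted out of its stand (distance between phone and stand_a above 0.1 m and height (world z) of phone above 0.09 m), for 0.1 s.
2. the teal phone is fully home in the slot of the curing box (distance between phone and slot_seat below 0.005 m and angle between the y axis of phone and the y axis of cure_box, either way round below 0.06 rad), for 0.2 s.
3. the lid is snapped shut over the phone (all of step 2 and value of joint lid below 0.04 rad), for 0.2 s.
4. the start button is pressed down with the lid shut (value of joint lid below 0.04 rad and value of joint start above 0.004 m), for 0.05 s.
At the end, for the whole second after the job is handed in: The teal phone is at rest fully home in the slot (its centre within 5 mm of slot_seat, long axis within 0.06 rad of the slot's), the lid is shut (under 0.04 rad) and the start button, having been pressed past 4 mm, is up again (under 2 mm) (all of step 3 and value of joint start below 0.002 m and linear speed of phone below 0.02 m/s); the robot touches nothing.
It fails at once if the orange phone is moved more than 15 mm (distance of other_phone from where it was at the start of the episode above 0.015 m).
It fails at once if another loose thing on the bench is moved more than 30 mm (distance of any of battery, screwdriver, tape_roll, screw_tray, suction_cup from where it was at the start of the episode above 0.03 m).
It fails at once if the start button is pressed while the lid is open (value of joint start above 0.004 m and value of joint lid above 0.1 rad).
It also fails if it takes over 69 s, if anything falls off the work surface, if the arm or the gripper's body presses on something with over 40 N, if the wrist force passes 120 N, or if a joint passes its speed limit or range.

### The arm

A 7-joint arm with a two-finger parallel gripper is mounted at the origin on the work surface. World frame = base frame: x ahead of the robot, y to its left, z up, the work surface at z = 0. Lengths are in mm, angles in degrees, forces in N, time in s.
With the tool pointing down it reaches from about 425 to 925 mm from the base axis. Payload 6.8 kg.
Tool frame: the origin (TCP) lies at the very end of the fingers, on their centre line; the grasp point (between the pads) lies 19 mm behind it; z points along the fingers, y is the direction in which the jaws open and shut (so a half turn about z gives the same grasp; the last joint's range is limited). The gripper opens to 85 mm and grips with 20 to 120 N. Pads are 22 mm wide; open, the fingers measure 114 mm over their backs; the gripper's body (76 mm by 85 mm) begins 54 mm behind the grasp point. The pads swing forward as they close: fully open they stand 13 mm farther back than shut.
Start: joints at [68.119, 27.33, 1.283, 89.118, -0.659, 63.558, -4.761], TCP at [182.523, -649.871, 231.308] pointing down, gripper open.
Joint ranges: [-169.35, 169.35], [-19.33, 120.38], [-80.79, 83.38], [13.8, 139.57], [-78.32, 258.32], [9.67, 109.79], [-169.56, 169.56]. Speed limits (degrees/s): [136.94, 136.94, 180, 180, 180, 180, 180].

### API

Orientations are given as [roll, pitch, yaw] about the fixed x, y, z axes, in that order (R = Rz(yaw) Ry(pitch) Rx(roll)).
In Python, from workcell import manip gives the robot as it stands.
- The arm moves only by the tool send_rows, never from a script. Its argument "commands" is a list of rows, each a list of 3 entries, a list of its own where there are three numbers: the shift along the tool's x, y, z in cm, then the turn, a rotation vector about the tool's x, y, z in degrees, then the closure, from 0 (fully open) to 1 (shut). In form: [[[x, y, z], [rx, ry, rz], jaw], ...]. A call has exactly 8 rows; each row is the pose to reach, as a shift and turn from the pose measured when the call began, along the tool's axes at that moment; what a row does not reach only later rows make up. A row lasts 1/10 s, in which the tool goes at most 50 mm and 8.59 degrees, less where a joint would pass 70% of its speed; a pose out of reach is approached as far as the arm can. A call with a gripper value outside its range is refused whole. The fingers move at their own pace and stop on an object; "force" is the grip in N (left out, the last holds). Time passes only in rows, so rows that repeat a pose let the fingers close, or fill a call up. It gives the time, the measured TCP pose, the force and the opening at its end, in the units of the state.
- manip.get_state(): the state, without advancing time (a new reading comes with each control period).
- manip.capture(name): name is "scene" or "top" or "wrist"; returns a dict with "pixels" (400x640x3 uint8, red, green, blue), "vertical_fov" (degrees; the focal length in pixels is half the picture's height over the tangent of half this angle, whatever the lens; pixels are square), "cx", "cy" (the principal point, pixels), "cam_to_world" (4x4, takes a point from camera to world coordinates). Camera axes: x right, y up, looking along -z (the intrinsics and any distortion apply to the point x, -y, -z); pixel columns grow to the right and rows downward; lengths in mm; the calibration is good to about 2 mm. The wrist camera is an equidistant fisheye: a pixel r from the principal point sees the ray r / f radians off the axis. A picture is of the moment at which its call begins. There is no depth.
- manip.close_job(): hands the job in, once; it reports no verdict.
Trained networks look in a picture, given as the dict that the camera call returned (one of the last four; its "shot" number tells which), for a name from the list of things; names that differ only in an ending like _2 or _b are one class to them, and where a whole thing is asked for, a point or a joint stands for the part that bears it (a point fixed in the world has none). Each returns a list of dicts, best first, with "confidence" (0 to 1); they miss things now and then, are a little off and sometimes report something else, mostly with a low value. They report only what shows in the picture. A call takes as long as a camera call.
- manip.trace(picture, name): "mask" (400x640 bool, what is visible of it) and "position" ([row, column] in pixels, amid what is visible of it).
The state is a dict: "t": time; "qpos": joint angles; "qvel": joint speeds; "joint_torque": joint torques, N m; "tool_pos": TCP position; "ee_rot": TCP orientation; "wrist_force": force on the tool from outside, world axes, zero at the start; "torque": the same for the moment, N m; "finger_gap": finger opening in mm.
Only numpy, scipy, OpenCV 4.12 (cv2) and the standard library are available. Lean on these libraries where they do the work, as an engineer would, in place of code of your own. Each camera call takes 0.05 s, during which the arm holds its last target. There are 200 camera calls.

## Working session

There is one attempt and no reset: what is moved stays moved. The work goes in short steps, Python scripts to look and compute and a tool call to move; the robot and the scene stay as the last step left them, time stands still between calls to the robot, and variables do not carry over. Pictures are saved under pics/ and viewed, about 8 in all and at most 12, crops included, and the job is handed in when it is done.

Besides the shell and the picture viewer there is one more tool, called after "Emit:" in YAML: its name, and indented under it one key for each argument. send_rows: Moves the arm, as the interface text tells. Its arguments: {"type":"object","properties":{"commands":{"type":"array","items":{"type":"array"}},"force":{"type":"number"}},"required":["commands"]}

```bash
mkdir -p pics; ls; cat > h.py <<'E'
import numpy as np, cv2, pickle
from workcell import manip
from scipy.spatial.transform import Rotation as R
def snap(n,f=None):
    d=manip.capture(n)
    if f: cv2.imwrite('pics/'+f,np.ascontiguousarray(d['pixels'][:,:,::-1]))
    return d
def foc(d): return d['pixels'].shape[0]/2/np.tan(np.radians(d['vertical_fov'])/2)
def proj(d,P,fish=False):
    P=np.atleast_2d(P); M=np.linalg.inv(d['cam_to_world']); c=P@M[:3,:3].T+M[:3,3]
    x,y,z=c[:,0],-c[:,1],-c[:,2]; f=foc(d)
    if fish:
        r=np.hypot(x,y)+1e-9; th=np.arctan2(r,z); return np.c_[d['cx']+f*th*x/r,d['cy']+f*th*y/r]
    return np.c_[d['cx']+f*x/z,d['cy']+f*y/z]
def ray(d,u,v):
    f=foc(d); r=np.array([(u-d['cx'])/f,-(v-d['cy'])/f,-1.0]); r=d['cam_to_world'][:3,:3]@r
    return np.array(d['cam_to_world'])[:3,3],r/np.linalg.norm(r)
def onz(d,u,v,z):
    o,r=ray(d,u,v); return o+r*(z-o[2])/r[2]
def tri(*rs):
    A=np.zeros((3,3));b=np.zeros(3)
    for o,r in rs:
        Q=np.eye(3)-np.outer(r,r);A+=Q;b+=Q@o
    return np.linalg.solve(A,b)
E
python3 - <<'E'
from h import *
s=snap('scene','s0.png');t=snap('top','t0.png')
for n,d in(('scene',s),('top',t)):
    print(n,d['vertical_fov'],d['cx'],d['cy'],np.round(d['cam_to_world'],3).tolist(),[k for k in d])
pickle.dump((s,t),open('c0.pkl','wb'))
m={}
for k in['phone','stand_a','cure_box','lid','lid_tab','start','start_top','slot_mouth','slot_seat','lid_hinge']:
    for n,d in(('s',s),('t',t)):
        try:
            r=manip.trace(d,k); m[k,n]=r
            print(k,n,[(round(x['confidence'],2),np.round(x['position']).tolist(),int(x['mask'].sum())) for x in r])
        except Exception as e: print(k,n,e)
pickle.dump(m,open('m0.pkl','wb'))
print(manip.get_state())
E
```

```text
pics
scene 50.03537962845927 319.27215397307623 200.26504799697713 [[-0.068, -0.809, 0.584, 1211.205], [0.998, -0.054, 0.041, 73.85], [-0.001, 0.585, 0.811, 1089.74], [0.0, 0.0, 0.0, 1.0]] ['pixels', 'vertical_fov', 'cx', 'cy', 'cam_to_world', 'shot']
top 43.55231889246818 313.08410751986224 196.2237390669735 [[0.022, 0.984, -0.175, 310.351], [-1.0, 0.023, 0.002, 52.764], [0.006, 0.175, 0.985, 1235.3], [0.0, 0.0, 0.0, 1.0]] ['pixels', 'vertical_fov', 'cx', 'cy', 'cam_to_world', 'shot']
phone s [(0.63, [196.0, 308.0], 710)]
phone t [(0.67, [216.0, 342.0], 755), (0.6, [189.0, 193.0], 578), (0.41, [162.0, 230.0], 342), (0.39, [169.0, 349.0], 540)]
stand_a s [(0.68, [211.0, 211.0], 1448)]
stand_a t [(0.97, [208.0, 335.0], 2391), (0.92, [216.0, 456.0], 2380)]
cure_box s [(0.68, [203.0, 423.0], 7459)]
cure_box t [(0.83, [208.0, 200.0], 7768)]
lid s [(0.78, [178.0, 422.0], 3467)]
lid t [(0.85, [190.0, 194.0], 640), (0.75, [204.0, 202.0], 7927)]
lid_tab s [(0.86, [180.0, 423.0], 3464), (0.47, [198.0, 308.0], 774)]
lid_tab t [(0.84, [189.0, 193.0], 577), (0.34, [176.0, 437.0], 339), (0.19, [1
[... 588 characters left out ...]
[216.0, 339.0], 683)]
{'t': 1.1, 'qpos': array([68.11841669, 27.33026209,  1.28297957, 89.11605512, -0.66052044,
       63.56039456, -4.7622102 ]), 'qvel': array([ 0.07919938, -0.02837913, -0.02458927,  0.01714738,  0.01255918,
        0.03613001, -0.02676871]), 'joint_torque': array([-1.92088733e-04, -5.96332812e+01,  1.60670903e+00, -2.81551051e+01,
        1.25747127e-02,  1.40468976e-03,  2.06414619e-06]), 'tool_pos': array([ 182.54313917, -649.86896149,  231.31898799]), 'ee_rot': array([ 1.79999552e+02, -2.47809696e-03,  1.56854631e+01]), 'wrist_force': array([ 0.3217782 , -0.1195182 ,  0.11822462]), 'torque': array([0.04768504, 0.01511336, 0.03880569]), 'finger_gap': 85.30659827373668}
```

```bash
python3 - <<'E'
import cv2
t=cv2.imread('pics/t0.png');cv2.imwrite('pics/t1.png',cv2.resize(t[130:290,100:520],(800,305),interpolation=cv2.INTER_CUBIC))
s=cv2.imread('pics/s0.png');cv2.imwrite('pics/s1.png',cv2.resize(s[90:350,120:540],(800,495),interpolation=cv2.INTER_CUBIC))
E
```

```text
(no output)
```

View pics/t1.png

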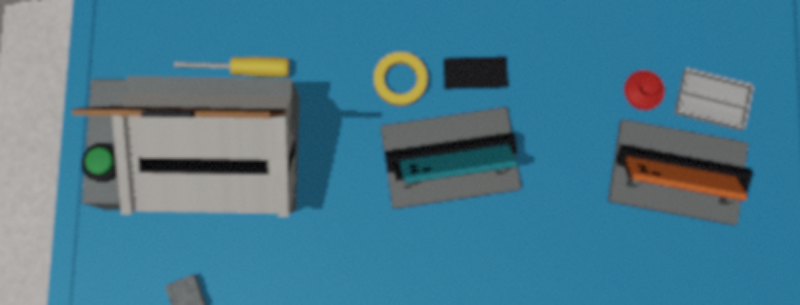

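View pics/s1.png

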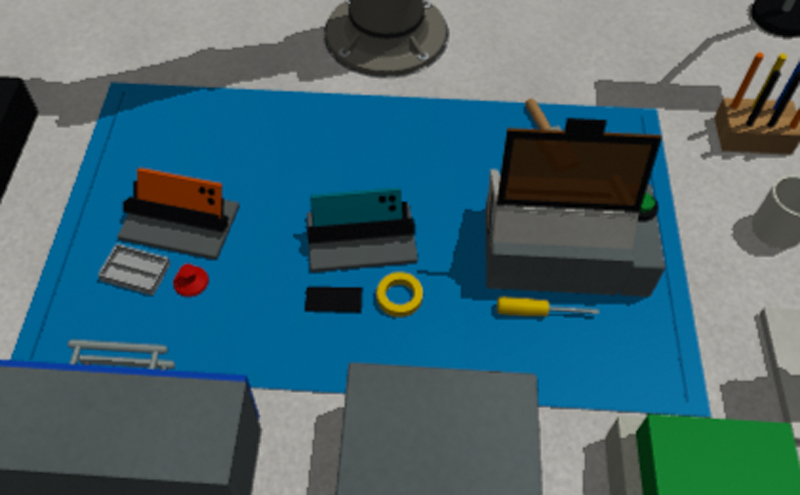

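```bash
cat >> h.py <<'E'
def TR(s=None):
    s=s or manip.get_state(); return np.array(s['tool_pos']),R.from_euler('xyz',s['ee_rot'],degrees=True)
def rel(P,Rt,s=None):
    p,r=TR(s); return np.round(r.inv().apply(np.array(P)-p)/10,2).tolist(), np.round((r.inv()*Rt).as_rotvec(degrees=True),1).tolist()
def E(a,b,c): return R.from_euler('xyz',[a,b,c],degrees=True)
E
python3 - <<'E'
from h import *
s,t=pickle.load(open('c0.pkl','rb'))
k=420/800
f=lambda u,v,z:np.round(onz(t,100+u*k,130+v*k,z)).tolist()
print('phone top edge L,R',f(402,183,85),f(518,160,85))
print('slot L,R z100',f(138,165,100),f(268,167,100),'button',f(98,161,110))
print('standA base',f(382,124,15),f(508,107,15),f(521,188,15),f(394,208,15),'lid edge',f(73,111,230),f(299,113,230))
print('face low',f(128,212,60),f(290,215,60))
print('orange',f(630,160,85),f(745,195,85), 'tape',f(400,78,10),'batt',f(476,72,5),'screwdr',f(170,64,10),f(290,66,10))
w=snap('wrist');print(w['vertical_fov'],w['cx'],w['cy']);p,r=TR()
M=np.array(w['cam_to_world']);print('cam in tool',r.inv().apply(M[:3,3]-p),np.round(r.as_matrix().T@M[:3,:3],2).tolist())
for P in([450,-380,420],[480,150,400]): print(rel(P,E(180,0,15.7)))
E
```

```text
phone top edge L,R [445.0, 54.0, 85.0] [476.0, -87.0, 85.0]
slot L,R z100 [457.0, 371.0, 100.0] [459.0, 215.0, 100.0] button [460.0, 416.0, 110.0]
standA base [529.0, 82.0, 15.0] [556.0, -82.0, 15.0] [450.0, -99.0, 15.0] [421.0, 63.0, 15.0] lid edge [497.0, 408.0, 230.0] [501.0, 166.0, 230.0]
face low [404.0, 390.0, 60.0] [405.0, 191.0, 60.0]
orange [479.0, -223.0, 85.0] [440.0, -362.0, 85.0] tape [592.0, 60.0, 10.0] batt [604.0, -41.0, 5.0] screwdr [604.0, 363.0, 10.0] [605.0, 205.0, 10.0]
65.70646984690485 320.0151354025771 199.54515926809432
cam in tool [  78.67132887    1.12684145 -143.26789438] [[0.0, 0.95, 0.3], [1.0, -0.0, 0.0], [0.0, 0.3, -0.95]]
([33.05, -18.75, -18.87], [0.0, -0.0, -0.0])
([50.27, -68.97, -16.87], [0.0, -0.0, -0.0])
```

Emit:
send_rows:
  commands:
    - [[4.1,-2.3,-2.4],[0,0,0],0]
    - [[8.2,-4.7,-4.7],[0,0,0],0]
    - [[12.4,-7,-7.1],[0,0,0],0]
    - [[16.5,-9.4,-9.4],[0,0,0],0]
    - [[20.6,-11.7,-11.8],[0,0,0],0]
    - [[24.8,-14,-14.1],[0,0,0],0]
    - [[29,-16.4,-16.5],[0,0,0],0]
    - [[33,-18.8,-18.9],[0,0,0],0]

```text
t: 1.95
tool_pos: [435.4, -393.7, 410.5]
ee_rot: [180.0, -0.0, 15.7]
wrist_force: [0.5, -1.2, 0.5]
finger_gap: 85.5
```

```bash
python3 - <<'E'
from h import *
s=manip.get_state();print(np.round(s['qpos'],1),s['t'])
for P,e in(([420,0,400],(180,0,90)),([420,290,420],(180,0,90)),([420,290,420],(180,0,-90))): print(rel(P,E(*e)))
E
```

```text
[ 41.8  12.9  -7.2  86.6   1.6  80.6 -39.8] 1.95
([9.16, -38.32, 1.03], [0.0, 0.0, -74.3])
([17.0, -66.24, -0.98], [0.0, 0.0, -74.3])
([17.0, -66.24, -0.98], [0.0, -0.0, 105.7])
```

Emit:
send_rows:
  commands:
    - [[1.2,-4.8,0],[0,0,-8.5],0]
    - [[2.4,-9.6,0],[0,0,-17],0]
    - [[3.6,-14.4,0],[0,0,-25.5],0]
    - [[4.8,-19.2,0],[0,0,-34],0]
    - [[6,-24,0],[0,0,-42.5],0]
    - [[7.2,-28.8,0],[0,0,-51],0]
    - [[8.4,-33.6,0.5],[0,0,-59.5],0]
    - [[9.2,-38.3,1],[0,0,-68],0]

```text
t: 2.75
tool_pos: [420.2, 2.1, 400.6]
ee_rot: [179.9, 0.0, 84.1]
wrist_force: [1.0, 0.2, 0.0]
finger_gap: 85.6
```

```bash
python3 - <<'E'
from h import *
s=manip.get_state();print(np.round(s['qpos'],1),s['t'],np.round(s['qvel'],1))
for P,e in(([420,40,420],(180,0,90)),([430,290,420],(180,0,90))): print(rel(P,E(*e)))
E
```

```text
[ 23.2  -3.6 -29.6 105.5  -1.8  77.5 -12. ] 2.75 [-29.3  -6.  -30.   11.   -4.5  -6.2  26.8]
([3.77, -0.4, -1.94], [0.1, 0.0, -5.9])
([28.74, -2.0, -1.96], [0.1, 0.0, -5.9])
```

Emit:
send_rows:
  commands:
    - [[3.8,-0.4,-2],[0,0,-5.9],0]
    - [[3.8,-0.4,-2],[0,0,-5.9],0]
    - [[3.8,-0.4,-2],[0,0,-5.9],0]
    - [[3.8,-0.4,-2],[0,0,-5.9],0]
    - [[3.8,-0.4,-2],[0,0,-5.9],0]
    - [[3.8,-0.4,-2],[0,0,-5.9],0]
    - [[3.8,-0.4,-2],[0,0,-5.9],0]
    - [[3.8,-0.4,-2],[0,0,-5.9],0]

```text
t: 3.55
tool_pos: [420.1, 40.0, 420.4]
ee_rot: [179.9, 0.0, 89.9]
wrist_force: [-0.2, 0.1, -0.6]
finger_gap: 85.4
```

```bash
python3 - <<'E'
from h import *
w=snap('wrist','w1.png');pickle.dump(w,open('w1.pkl','wb'))
s=manip.get_state();print(np.round(s['qpos'],1),s['t'],s['tool_pos'],s['ee_rot'])
print(rel([430,290,440],E(180,0,90)))
E
```

```text
[ 20.8  -3.7 -32.  103.1  -2.   80.  -10.9] 3.6 [420.09279923  40.04225295 420.45372818] [1.79909462e+02 3.75392088e-02 8.99148976e+01]
([25.0, 0.96, -1.97], [0.1, 0.0, -0.1])
```

View pics/w1.png

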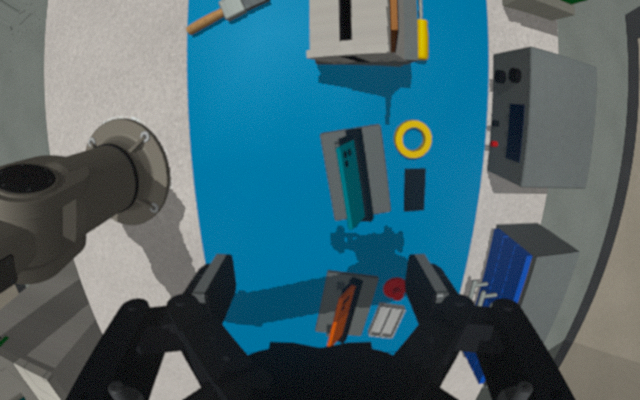

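Emit:
send_rows:
  commands:
    - [[4.5,0.2,-0.5],[0,0,0],0]
    - [[9,0.4,-1],[0,0,0],0]
    - [[13.5,0.6,-1.5],[0,0,0],0]
    - [[18,0.8,-2],[0,0,0],0]
    - [[22,1,-2],[0,0,0],0]
    - [[25,1,-2],[0,0,0],0]
    - [[25,1,-2],[0,0,0],0]
    - [[25,1,-2],[0,0,0],0]

```text
t: 4.4
tool_pos: [430.3, 290.3, 440.0]
ee_rot: [180.0, 0.0, 90.0]
wrist_force: [-0.3, -0.6, -0.3]
finger_gap: 85.4
```

```bash
python3 - <<'E'
from h import *
w=snap('wrist','w2.png');pickle.dump(w,open('w2.pkl','wb'))
s=manip.get_state();print(np.round(s['qpos'],1),s['t'],s['tool_pos'],s['ee_rot'])
a=cv2.imread('pics/w1.png')[100:240,290:440];b=cv2.imread('pics/w2.png')[40:320,200:480]
c=np.zeros((600,800,3),np.uint8)
cv2.imwrite('pics/b2.png',cv2.resize(b,None,fx=2.1,fy=2.1,interpolation=cv2.INTER_CUBIC))
cv2.imwrite('pics/a2.png',cv2.resize(a,None,fx=4,fy=4,interpolation=cv2.INTER_CUBIC))
E
```

```text
[  1.4   9.4 -48.1  89.9   7.1  83.8 -47.2] 4.45 [430.68849123 289.30407019 440.05231093] [1.79932575e+02 7.68564544e-02 8.98851284e+01]
```

View pics/b2.png

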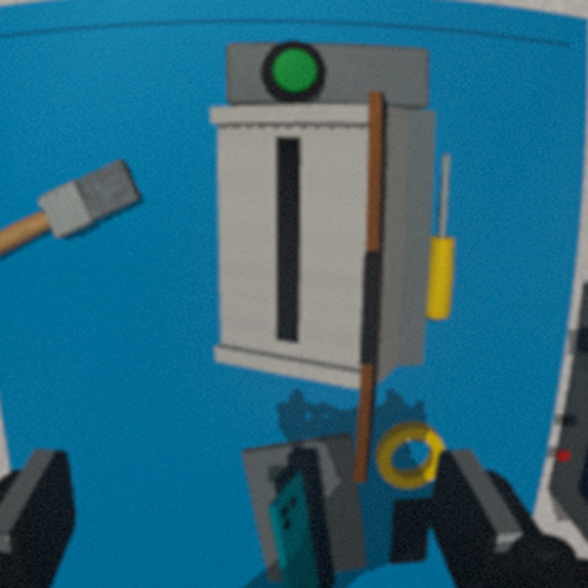

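View pics/a2.png

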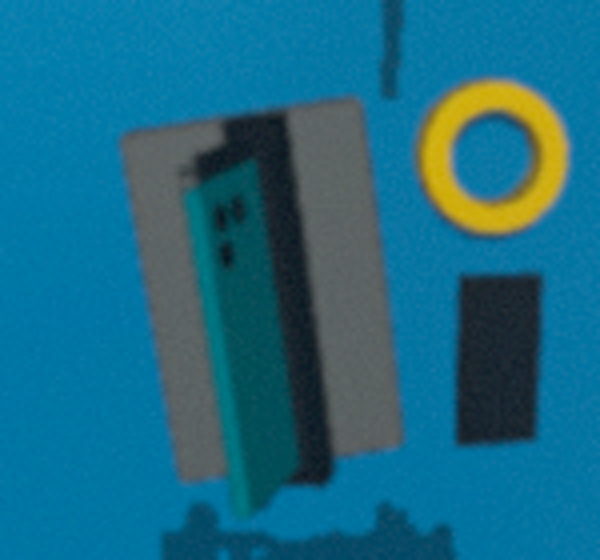

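```bash
cat > fit.py <<'E'
from h import *
from scipy.optimize import least_squares
s,t=pickle.load(open('c0.pkl','rb'));w1=pickle.load(open('w1.pkl','rb'));w2=pickle.load(open('w2.pkl','rb'))
k=.525
T=lambda u,v:(t,False,100+u*k,130+v*k)
S=lambda u,v:(s,False,120+u*k,90+v*k)
A=lambda u,v:(w1,True,290+u/4,100+v/4)
B=lambda u,v:(w2,True,200+u/2.1,40+v/2.1)
def res(obs,pts): return np.array([(proj(o[0],p,o[1])[0]-o[2:4])*(1.5 if o[1] else 1) for o,p in zip(obs,pts)])
def go(f,obs,x0,names=None):
    r=least_squares(lambda x:res(obs,f(x)).ravel(),x0,loss='soft_l1'); print(np.round(r.x,2).tolist()); print(np.round(res(obs,f(r.x)),1).tolist()); return r.x
rz=lambda a:R.from_euler('z',a,degrees=True)
C30=R.from_matrix(np.array([[.866,0,-.5],[0,1,0],[.5,0,.866]]))
if __name__=='__main__':
    o=[A(122,133),A(358,97),A(403,443),A(182,483),T(382,124),T(508,107),T(521,188),T(394,208)]
    c=np.array([[-55,84,13],[55,84,13],[55,-84,13],[-55,-84,13],[55,84,13],[55,-84,13],[-55,-84,13],[-55,84,13]])
    print('stand');go(lambda x:rz(x[2]).apply(c)+[x[0],x[1],0],o,[490,0,8])
    o=[A(184,188),A(203,183),A(232,516),A(251,516),T(403,184),T(518,163),S(312,194),S(401,190)]
    c2=np.array([[-4.5,70,35],[4.5,70,35],[-4.5,-70,35],[4.5,-70,35],[-4.5,70,35],[-4.5,-70,35],[0,-70,35],[0,70,35]])
    print('phone');go(lambda x:(rz(x[3])*C30).apply(c2)+x[:3],o,[480,-15,60,8])
    o=[B(288,138),B(288,341),T(138,165),T(268,167),(w1,True,347,38),S(508,130),S(661,137),T(73,111),T(299,113),S(500,203),S(642,209)]
    def box(x):
        L=x[5];n=np.array([-.5,0,.866]);d=np.array([.866,0,.5]);h=70*d+10*n
        th=x[4];l=-d*np.cos(th)+n*np.sin(th);e=h+130*l;y=np.array([0,1,0])
        P=[L*y,-L*y,L*y,-L*y,-L*y,e-100*y,e+100*y,e+100*y,e-100*y,h-97*y,h+97*y]
        return rz(x[3]).apply(np.array(P))+x[:3]
    print('box');go(box,o,[459,290,100,0,1.9,74])
    print('button');go(lambda x:[[x[0],x[1],x[2]]]*2,[B(295,70),T(98,161)],[460,416,110])
    print('button fixed');go(lambda x:[[x[0],x[1],110]]*2,[B(295,70),T(98,161)],[460,416])
E
python3 fit.py
```

```text
stand
[489.71, -9.55, 9.88]
[[-1.2, 0.3], [1.3, -0.8], [0.5, 0.5], [-0.9, -0.2], [-0.4, 0.1], [0.2, -0.8], [0.9, 0.1], [-0.2, -0.2]]
phone
[478.01, -14.08, 60.94, 9.24]
[[-0.5, -1.4], [0.1, -0.1], [0.1, -0.1], [0.3, 0.4], [0.4, -1.1], [0.1, 1.6], [-1.5, 0.8], [-0.5, -0.7]]
box
[458.19, 289.11, 113.65, 0.9, 1.9, 75.64]
[[-0.1, -0.5], [0.5, -1.2], [0.9, -0.6], [-0.2, -1.1], [-0.8, 0.8], [-1.0, -0.3], [-0.3, -0.9], [-0.5, -0.2], [-15.5, -0.4], [-1.2, -0.2], [-3.3, -0.4]]
button
[461.38, 413.51, 115.29]
[[-0.3, -0.1], [0.2, -1.0]]
button fixed
[461.74, 414.2]
[[-0.3, -0.3], [0.7, -0.8]]
```

```bash
cat >> h.py <<'E'
def frame(yaw,lean=30):
    z=np.array([-np.sin(np.radians(lean)),0,np.cos(np.radians(lean))]);x=np.array([z[2],0,-z[0]]);y=np.array([0,1,0])
    M=R.from_euler('z',yaw,degrees=True).as_matrix()@np.c_[x,y,z]
    return M   # columns x_p,y_p,z_p
def tool(yaw,lean=30):
    M=frame(yaw,lean); return R.from_matrix(np.c_[M[:,1],M[:,0],-M[:,2]])
PC=np.array([478.,-14.1,61.]);PY=9.5
SM=np.array([458.2,289.1,113.]);SY=0.8
BT=np.array([461.6,414.,110.])
E
python3 - <<'E'
from h import *
z=frame(PY)[:,2]
for d in(150,12): print((PC+d*z).round(),rel(PC+d*z,tool(PY)))
E
```

```text
[404. -26. 191.] ([-31.55, -2.63, 24.95], [-29.9, 2.6, -9.4])
[472. -15.  71.] ([-30.38, 4.16, 36.91], [-29.9, 2.6, -9.4])
```

Emit:
send_rows:
  commands:
    - [[-5,0,0],[0,0,0],0]
    - [[-10,0,0.5],[-4,0.3,-1.2],0]
    - [[-14.5,-0.3,2.5],[-8,0.7,-2.5],0.1]
    - [[-18.5,-0.8,5.5],[-13,1.1,-4],0.2]
    - [[-22,-1.3,9],[-18,1.6,-5.6],0.3]
    - [[-25.2,-1.8,12.5],[-23,2,-7.2],0.4]
    - [[-28.4,-2.2,16.2],[-27,2.4,-8.5],0.45]
    - [[-31,-2.6,20],[-29.9,2.6,-9.4],0.45]

```text
t: 5.25
tool_pos: [399.4, -4.3, 261.3]
ee_rot: [152.5, -0.7, 99.1]
wrist_force: [-1.2, 1.3, -0.5]
finger_gap: 46.9
```

```bash
python3 - <<'E'
from h import *
s=manip.get_state();print(np.round(s['qpos'],1),s['t'])
z=frame(PY)[:,2]
for d in(150,75,12): print((PC+d*z).round(),rel(PC+d*z,tool(PY)))
E
```

```text
[ 26.2 -15.1 -26.4 137.6 -22.1  30.4  24.5] 5.25
[404. -26. 191.] ([-2.35, -3.13, 6.27], [-2.5, -0.4, -0.7])
[441. -20. 126.] ([-2.39, -2.8, 13.76], [-2.5, -0.4, -0.7])
[472. -15.  71.] ([-2.43, -2.53, 20.06], [-2.5, -0.4, -0.7])
```

Emit:
send_rows:
  commands:
    - [[-0.6,-0.8,3.5],[-0.6,-0.1,-0.2],0.45]
    - [[-1.2,-1.6,7],[-1.2,-0.2,-0.4],0.45]
    - [[-1.8,-2.4,10.5],[-1.8,-0.3,-0.6],0.45]
    - [[-2.4,-2.8,13.8],[-2.5,-0.4,-0.7],0.45]
    - [[-2.4,-2.8,13.8],[-2.5,-0.4,-0.7],0.45]
    - [[-2.4,-2.8,13.8],[-2.5,-0.4,-0.7],0.45]
    - [[-2.4,-2.8,13.8],[-2.5,-0.4,-0.7],0.45]
    - [[-2.4,-2.8,13.8],[-2.5,-0.4,-0.7],0.45]

```text
t: 6.05
tool_pos: [441.8, -44.4, 146.9]
ee_rot: [153.6, 2.5, 98.0]
wrist_force: [0.2, -1.3, -0.2]
finger_gap: 46.8
```

```bash
python3 - <<'E'
from h import *
w=snap('wrist','w3.png');pickle.dump(w,open('w3.pkl','wb'))
s=manip.get_state();print(np.round(s['qpos'],1),s['t'])
z=frame(PY)[:,2]
for d in(75,12): print((PC+d*z).round(),rel(PC+d*z,tool(PY)))
a=w['pixels'][:,:,::-1].copy()
M=frame(PY)
for x in(-4.5,4.5):
  for y in(-70,70):
    u,v=proj(w,PC+M@[x,y,35],True)[0];cv2.circle(a,(int(round(u)),int(round(v))),2,(0,0,255),-1);print(x,y,u,v)
cv2.imwrite('pics/w3b.png',cv2.resize(a[100:400,140:500],None,fx=2,fy=2))
E
```

```text
[ 59.    9.6 -62.5 139.5  39.8  11.9 -29.8] 6.1
[441. -20. 126.] ([2.47, -0.71, 1.81], [-3.5, 2.8, -0.1])
[472. -15.  71.] ([2.78, -0.32, 8.09], [-3.5, 2.8, -0.1])
-4.5 -70 307.9381235207582 267.3757251311527
-4.5 70 304.5552026641718 72.96449957116313
4.5 -70 319.71669185695396 267.7799003362883
4.5 70 318.887217928692 72.7723607080366
```

View pics/w3b.png

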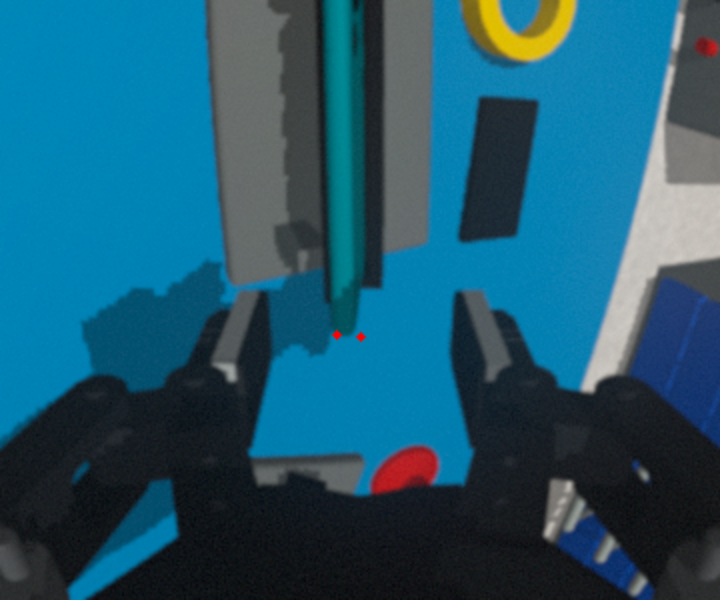

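```bash
cat > kin.py <<'E'
from h import *
from scipy.optimize import least_squares
import itertools
D=[([68.118,27.330,1.283,89.116,-.6605,63.56,-4.762],[182.54,-649.87,231.32],[180,0,15.686]),
([41.8,12.9,-7.2,86.6,1.6,80.6,-39.8],[435.4,-393.7,410.5],[180,0,15.7]),
([23.2,-3.6,-29.6,105.5,-1.8,77.5,-12.],[420.2,2.1,400.6],[179.9,0,84.1]),
([20.8,-3.7,-32,103.1,-2,80,-10.9],[420.09,40.04,420.45],[179.91,.04,89.91]),
([1.4,9.4,-48.1,89.9,7.1,83.8,-47.2],[430.69,289.3,440.05],[179.93,.08,89.89]),
([26.2,-15.1,-26.4,137.6,-22.1,30.4,24.5],[399.4,-4.3,261.3],[152.5,-.7,99.1]),
([59,9.6,-62.5,139.5,39.8,11.9,-29.8],[441.8,-44.4,146.9],[153.6,2.5,98.0])]
def fk(q,p,sg):
    # p: h, a, b, L, elbow offset e1,e2, wrist offset e3, shoulder off, yaw0, yaw7
    r=lambda ax,an:R.from_euler(ax,an,degrees=True)
    h,a,b,L,e1,e2,e3,e0,o7=p[:9]
    T=np.array([0,0,h]);O=r('z',-q[0])
    T=T+O.apply([e0,0,0]);O=O*r('y',q[1])*r('z',sg[0]*q[2])
    T=T+O.apply([e1,0,a]);O=O*r('y',q[3])
    T=T+O.apply([e2,0,b]);O=O*r('z',sg[1]*q[4])*r('y',q[5])
    T=T+O.apply([e3,0,L]);O=O*r('z',sg[2]*q[6]+o7)
    return T,O
def err(p,sg):
    o=[]
    for q,t,e in D:
        T,O=fk(q,p,sg); o+=list((T-t)/10)+list((O.inv()*E(*e)).as_rotvec(degrees=True))
    return np.array(o)
if __name__=='__main__':
    best=None
    for sg in itertools.product([1,-1],repeat=3):
      for o7 in(0,90,180,270):
        r=least_squares(err,[340,400,400,300,0,0,0,0,o7],args=(sg,),loss='soft_l1')
        if best is None or r.cost<best[0]: best=(r.cost,sg,r.x)
    print(best); print(np.round(err(best[2],best[1]).reshape(-1,6),2))
    pickle.dump(best,open('kin.pkl','wb'))
E
python3 kin.py
```

```text
(np.float64(20.523687357073815), (-1, -1, -1), array([ 86.33903869, 493.17240717, 397.00037092, 179.44485475,
       -30.49775379, -84.68001636, -25.12972172,  67.97006865,
        89.98820482]))
[[ 6.48  1.05  2.68  0.   -0.    0.01]
 [ 2.63  4.59  0.26 -0.01 -0.02 -0.01]
 [ 1.24  2.73 -0.54  0.04 -0.01 -0.12]
 [ 0.66  2.49 -0.83 -0.05 -0.06  0.  ]
 [-0.29 -0.82 -0.23  0.01 -0.06  0.  ]
 [-0.4   1.68 -0.56 -0.04  0.01 -0.02]
 [ 0.22 -0.96  0.85  0.08 -0.09  0.13]]
```

```bash
python3 - <<'E'
import re
t=open('kin.py').read()
t=t.replace("L,e1,e2,e3,e0,o7=p[:9]","L,e1,e2,e3,e0,o7,y1,y2,y3=p[:12]").replace("[e1,0,a]","[e1,y1,a]").replace("[e2,0,b]","[e2,y2,b]").replace("[e3,0,L]","[e3,y3,L]")
t=t.replace("[-1]","[-1]").replace("0,0,0,0,o7]","0,0,0,0,o7,0,0,0]").replace("itertools.product([1,-1],repeat=3)","[(-1,-1,-1)]").replace("in(0,90,180,270)","in(90,)").replace(",loss='soft_l1'","")
t=t.replace("r=least_squares(err,","r=least_squares(lambda p,s:np.r_[err(p,s),p[[4,5,6,7,9,10,11]]*1e-4],")
open('kin.py','w').write(t)
E
python3 kin.py
```

```text
(np.float64(2.1978408145356108), (-1, -1, -1), array([299.80065302, 572.12649383, 484.77715427, 353.61026624,
       -32.14958486,  17.07084604, -14.72288436,  -7.63845632,
        89.98824073, -37.34770102, -35.94119785,  12.87954407]))
[[ 0.    0.51  0.75  0.   -0.    0.01]
 [-0.19  0.46  0.25 -0.01 -0.02 -0.01]
 [-0.25  0.12 -0.33  0.04 -0.01 -0.12]
 [-0.05  0.15 -0.32 -0.05 -0.06  0.  ]
 [ 1.25  0.74 -0.37  0.01 -0.06  0.  ]
 [-0.41  0.06  0.34 -0.04  0.01 -0.02]
 [ 0.41 -0.29 -0.32  0.08 -0.09  0.13]]
```

```bash
python3 - <<'E'
t=open('kin.py').read()
t=t.replace("y1,y2,y3=p[:12]","y1,y2,y3,y4,x4=p[:14]").replace("*r('z',sg[0]*q[2])",";T=T+O.apply([0,y1,0]);O=O*r('z',sg[0]*q[2])").replace("[e1,y1,a]","[e1,0,a]")
t=t.replace("O=O*r('z',sg[1]*q[4])*r('y',q[5])","O=O*r('z',sg[1]*q[4]);T=T+O.apply([x4,y4,0]);O=O*r('y',q[5])").replace("o7,0,0,0]","o7,0,0,0,0,0]")
open('kin.py','w').write(t)
E
python3 kin.py
```

```text
(np.float64(0.03537283930563435), (-1, -1, -1), array([ 2.87478259e+02,  5.40327355e+02,  4.72258728e+02,  3.26019939e+02,
        1.07686415e-01, -9.44627051e-01, -5.70230909e-01,  2.68176089e-02,
        8.99882407e+01, -3.14056585e+01, -3.10366407e+01, -3.35898901e-04,
        1.17048687e-02,  8.12468237e-01]))
[[-0.02  0.01  0.03  0.   -0.    0.01]
 [ 0.05  0.01 -0.02 -0.01 -0.02 -0.01]
 [-0.   -0.04  0.01  0.04 -0.01 -0.12]
 [ 0.   -0.   -0.02 -0.05 -0.06  0.  ]
 [-0.01 -0.    0.01  0.01 -0.06  0.  ]
 [-0.02  0.02  0.02 -0.04  0.01 -0.02]
 [ 0.01  0.01 -0.02  0.08 -0.09  0.13]]
```

```bash
cat >> kin.py <<'E'
LO=np.array([-169.35,-19.33,-80.79,13.8,-78.32,9.67,-169.56]);HI=np.array([169.35,120.38,83.38,139.57,258.32,109.79,169.56])
_,SG,KP=pickle.load(open('kin.pkl','rb'))
def ik(P,Rt,q0,m=2.):
    q0=np.clip(q0,LO+m+.1,HI-m-.1)
    f=lambda q:(lambda T,O:np.r_[(T-P)/5,(O.inv()*Rt).as_rotvec(degrees=True),(q-q0)*1e-3])(*fk(q,KP,SG))
    r=least_squares(f,q0,bounds=(LO+m,HI-m)); return r.x,np.linalg.norm(r.fun[:6])
def feas(P,Rt,n=12,seed=0):
    g=np.random.default_rng(seed);b=(9,None)
    for i in range(n):
        q0=g.uniform(LO,HI)
        q,e=ik(P,Rt,q0)
        if e<b[0]: b=(e,q)
        if e<.05: break
    return b
E
cat > f1.py <<'E'
from kin import *
def tl(yaw,al,flip=0):
    return tool(yaw)*R.from_euler('y',al,degrees=True)*R.from_euler('z',180*flip,degrees=True)
for nm,C,Y,ds in(('stand',PC,PY,(12,60,110)),('slot',SM,SY,(4,60,110))):
  n=frame(Y)[:,2]
  for fl in(0,1):
   for al in(-45,-30,-15,0,15,30,45):
    print(nm,'flip',fl,'al',al,[round(feas(C+d*n,tl(Y,al,fl))[0],2) for d in ds])
E
python3 f1.py
```

```text
stand flip 0 al -45 [np.float64(0.0), np.float64(0.0), np.float64(1.69)]
stand flip 0 al -30 [np.float64(2.46), np.float64(4.63), np.float64(5.96)]
stand flip 0 al -15 [np.float64(5.15), np.float64(6.71), np.float64(7.34)]
stand flip 0 al 0 [np.float64(3.76), np.float64(5.07), np.float64(5.45)]
stand flip 0 al 15 [np.float64(0.0), np.float64(0.24), np.float64(0.82)]
stand flip 0 al 30 [np.float64(0.0), np.float64(0.0), np.float64(0.0)]
stand flip 0 al 45 [np.float64(0.0), np.float64(0.0), np.float64(0.0)]
stand flip 1 al -45 [np.float64(0.0), np.float64(0.0), np.float64(1.69)]
stand flip 1 al -30 [np.float64(2.46), np.float64(4.63), np.float64(5.96)]
stand flip 1 al -15 [np.float64(5.15), np.float64(6.71), np.float64(7.34)]
stand flip 1 al 0 [np.float64(3.76), np.float64(5.07), np.float64(5.45)]
stand flip 1 al 15 [np.float64(0.0), np.float64(0.24), np.float64(0.82)]
stand flip 1 al 30 [np.float64(0.0), np.float64(0.0), np.float64(0.0)]
stand flip 1 al 45 [np.float64(0.0), np.float64(0.0), np.float64(0.0)]
slot flip 0 al -45 [np.float64(0.0), np.float64(0.0), np.float64(0.0)]
slot fl
[... 216 characters left out ...]
al 15 [np.float64(0.0), np.float64(0.0), np.float64(0.0)]
slot flip 0 al 30 [np.float64(0.07), np.float64(1.55), np.float64(3.69)]
slot flip 0 al 45 [np.float64(0.35), np.float64(2.86), np.float64(4.16)]
slot flip 1 al -45 [np.float64(0.0), np.float64(0.0), np.float64(0.0)]
slot flip 1 al -30 [np.float64(0.0), np.float64(0.0), np.float64(0.0)]
slot flip 1 al -15 [np.float64(0.0), np.float64(0.0), np.float64(0.0)]
slot flip 1 al 0 [np.float64(0.0), np.float64(0.0), np.float64(0.0)]
slot flip 1 al 15 [np.float64(0.0), np.float64(0.0), np.float64(0.0)]
slot flip 1 al 30 [np.float64(0.07), np.float64(1.55), np.float64(3.69)]
slot flip 1 al 45 [np.float64(0.0), np.float64(2.86), np.float64(4.16)]
```

```bash
cat > f2.py <<'E'
from kin import *
from f1h import *
for py in(0,-25):
 for al in(15,18,21,24,27):
  o=[]
  for C,Y,ds in((PC,PY,(14,50,90)),(SM,SY,(6,60,90))):
   M=frame(Y)
   o.append([round(float(feas(C+d*M[:,2]+py*M[:,1],tl(Y,al),8)[0]),2) for d in ds])
  print(py,al,o)
E
cat > f1h.py <<'E'
from h import *
def tl(yaw,al,flip=0):
    return tool(yaw)*R.from_euler('y',al,degrees=True)*R.from_euler('z',180*flip,degrees=True)
E
python3 f2.py
```

```text
0 15 [[0.0, 0.01, 0.69], [0.0, 0.0, 0.0]]
0 18 [[0.0, 0.0, 0.0], [0.0, 0.0, 0.0]]
0 21 [[0.0, 0.0, 0.0], [0.0, 0.0, 0.0]]
0 24 [[0.0, 0.0, 0.0], [0.0, 0.13, 0.23]]
0 27 [[0.0, 0.0, 0.0], [0.0, 0.91, 1.4]]
-25 15 [[0.0, 0.0, 0.0], [0.0, 0.0, 0.0]]
-25 18 [[0.0, 0.0, 0.0], [0.0, 0.0, 0.0]]
-25 21 [[0.0, 0.0, 0.0], [0.0, 0.69, 0.71]]
-25 24 [[0.0, 0.0, 0.0], [0.4, 1.46, 2.13]]
-25 27 [[0.0, 0.0, 0.0], [0.89, 2.11, 3.8]]
```

```bash
cat > f3.py <<'E'
from kin import *
from f1h import *
q=manip.get_state()['qpos'];al=19
print(np.round(q))
M=frame(PY);N=frame(SY)
W=[('pre',PC+60*M[:,2],PY),('grasp',PC+14*M[:,2],PY),('out',PC+64*M[:,2],PY),('up',PC+64*M[:,2]+[0,0,60],PY),('mid',[430,150,220],5),('slotpre',SM+70*N[:,2]+[0,0,40],SY),('slot60',SM+60*N[:,2],SY),('slot6',SM+6*N[:,2],SY)]
for n,P,Y in W:
    q1,e=ik(np.array(P),tl(Y,al),q,1.5)
    print(n,round(e,2),np.round(q1).astype(int),'maxdq',round(np.abs(q1-q).max())); q=q1
    
E
python3 f3.py
python3 -c "
from f1h import *
M=frame(PY)
for d in(95,60,14): print(d,rel(PC+d*M[:,2],tl(PY,19)))"
```

```text
[ 59.  10. -63. 140.  40.  12. -30.]
pre 0.0 [ 80  39 -78 136  40  15 -10] maxdq 30
grasp 0.0 [ 71  42 -69 135  58  11 -26] maxdq 18
out 0.0 [ 81  39 -79 136  40  16 -10] maxdq 19
up 0.0 [ 85  24 -79 134 -12  21  37] maxdq 52
mid 0.0 [ 65  -4 -76 137 -61  22  51] maxdq 49
slotpre 0.0 [  9   4 -53 135  44  11 -78] maxdq 130
slot60 0.0 [  10   14  -58  137   90   16 -122] maxdq 46
slot6 0.0 [  11   26  -60  136  107   25 -133] maxdq 17
95 ([2.38, -0.83, -0.18], [-3.5, 21.8, -0.7])
60 ([2.55, -0.61, 3.31], [-3.5, 21.8, -0.7])
14 ([2.77, -0.33, 7.89], [-3.5, 21.8, -0.7])
```

Emit:
send_rows:
  commands:
    - [[0.5,-0.2,0],[-0.7,4,-0.1],0.45]
    - [[1,-0.4,0],[-1.4,8,-0.2],0.45]
    - [[1.5,-0.5,0],[-2,12,-0.4],0.45]
    - [[2,-0.7,0],[-2.7,16,-0.5],0.45]
    - [[2.4,-0.8,0],[-3.5,20,-0.6],0.45]
    - [[2.4,-0.8,1],[-3.5,21.8,-0.7],0.45]
    - [[2.5,-0.7,2],[-3.5,21.8,-0.7],0.45]
    - [[2.5,-0.7,2],[-3.5,21.8,-0.7],0.45]

```text
t: 6.9
tool_pos: [441.6, -21.2, 123.6]
ee_rot: [148.7, -16.4, 109.2]
wrist_force: [-1.0, 0.1, -0.3]
finger_gap: 46.7
```

```bash
cat > rp.py <<'E'
from f1h import *
import sys
s=manip.get_state();print(s['t'],np.round(s['qpos'],1),np.round(s['wrist_force'],1))
M=frame(PY)
for d in map(float,sys.argv[1:]): print(d,rel(PC+d*M[:,2],tl(PY,19)))
E
python3 rp.py 60 30 14
```

```text
6.9 [ 79.9  33.1 -75.3 136.6  13.5  13.3  15.2] [-1.   0.1 -0.3]
60.0 ([-0.32, 0.08, 1.24], [-0.1, 0.0, -0.1])
30.0 ([-1.3, 0.09, 4.08], [-0.1, 0.0, -0.1])
14.0 ([-1.82, 0.09, 5.59], [-0.1, 0.0, -0.1])
```

Emit:
send_rows:
  commands:
    - [[-0.4,0,1.3],[0,0,0],0.45]
    - [[-1.1,0,3.5],[0,0,0],0.45]
    - [[-1.8,0,5.6],[0,0,0],0.45]
    - [[-1.8,0,5.6],[0,0,0],0.45]
    - [[-1.8,0,5.6],[0,0,0],0.7]
    - [[-1.8,0,5.6],[0,0,0],1]
    - [[-1.8,0,5.6],[0,0,0],1]
    - [[-1.8,0,5.6],[0,0,0],1]
  force: 60

```text
t: 7.7
tool_pos: [469.9, -15.6, 73.0]
ee_rot: [148.7, -16.3, 109.1]
wrist_force: [-5.9, -3.6, 10.0]
finger_gap: 7.9
```

```bash
python3 rp.py 14 30 64
```

```text
7.7 [ 70.   41.  -67.9 135.4  54.2   9.8 -22.6] [-5.9 -3.6 10. ]
14.0 ([-0.0, 0.12, 0.06], [-0.1, 0.1, -0.1])
30.0 ([0.52, 0.11, -1.45], [-0.1, 0.1, -0.1])
64.0 ([1.62, 0.11, -4.67], [-0.1, 0.1, -0.1])
```

Emit:
send_rows:
  commands:
    - [[0,0,0],[0,0,0],1]
    - [[0.2,0,-0.6],[0,0,0],1]
    - [[0.5,0,-1.5],[0,0,0],1]
    - [[0.8,0,-2.4],[0,0,0],1]
    - [[1.1,0,-3.3],[0,0,0],1]
    - [[1.5,0,-4.2],[0,0,0],1]
    - [[1.7,0,-4.9],[0,0,0],1]
    - [[1.7,0,-4.9],[0,0,0],1]

```text
t: 8.5
tool_pos: [443.8, -20.2, 118.3]
ee_rot: [148.8, -16.3, 109.0]
wrist_force: [0.3, -0.3, -2.2]
finger_gap: 7.3
```

```bash
python3 rp.py 64
python3 - <<'E'
from h import *
w=snap('wrist','w4.png');pickle.dump(w,open('w4.pkl','wb'))
cv2.imwrite('pics/w4b.png',cv2.resize(w['pixels'][:330,180:460,::-1],None,fx=1.8,fy=1.8))
E
```

```text
8.5 [ 81.8  39.2 -80.3 136.6  39.5  16.3  -9.8] [ 0.3 -0.3 -2.2]
64.0 ([-0.05, 0.14, 0.29], [-0.1, 0.2, -0.1])
```

View pics/w4b.png

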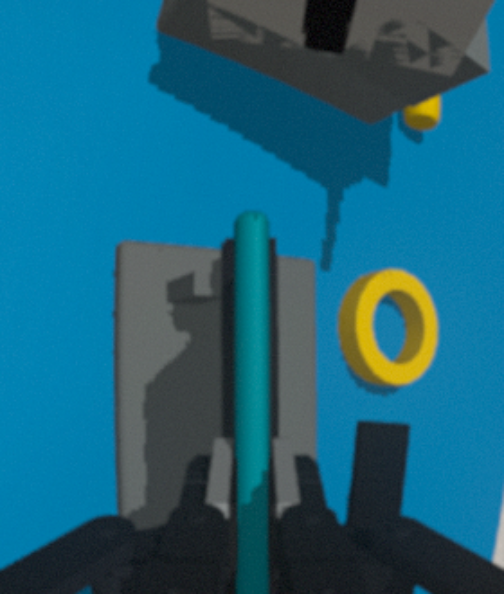

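```bash
cat > f4.py <<'E'
from kin import *
from f1h import *
from scipy.spatial.transform import Slerp
q=manip.get_state()['qpos']
w=pickle.load(open('w4.pkl','rb'))
p,r=TR(); ph=r*R.from_euler('y',-19,degrees=True)  # cols y_p,x_p,-z_p
for d in(70,66): print('pred end',proj(w,p+ph.apply([d,0,-21]),True))
p0,r0=p,r
N=frame(SY)
def T(yaw,lean,al): return tool(yaw,lean)*R.from_euler('y',al,degrees=True)
W=[('a',[440,-20,200],T(9,5,5)),('b',[440,100,280],T(5,0,0)),('c',[430,289,280],T(SY,0,0)),('d',SM+75*N[:,2]+[0,0,40],T(SY,30,19)),('e',SM+62*N[:,2],T(SY,30,19)),('f',SM+6*N[:,2],T(SY,30,19))]
for n,P,Rt in W:
    P=np.array(P);sl=Slerp([0,1],R.concatenate([r0,Rt]));m=0;e_=0
    for k in np.linspace(0,1,9)[1:]:
        q1,e=ik(p0+(P-p0)*k,sl(k),q,.5);m=max(m,np.abs(q1-q).max());e_=max(e,e_);q=q1
    print(n,P.round(),round(e_,2),np.round(q).astype(int),'max step',round(m)); p0,r0=P,Rt
E
python3 f4.py; sed -i 's/^q=.*/q=np.array([1.4,9.4,-48.1,89.9,7.1,83.8,-47.2])/' f4.py; sed 's/^W=\[.*(.d/W=[("d/; ' f4.py >/dev/null
```

```text
pred end [[318.02419434 112.90289484]]
pred end [[318.01251206 121.04228851]]
a [440 -20 200] 0.0 [ 65  21 -77 121  20  51 -12] max step 8
b [440 100 280] 0.0 [ 47  16 -76 111  17  66 -31] max step 3
c [430 289 280] 0.0 [ 14  23 -69 104  23  69 -61] max step 4
d [421. 289. 218.] 0.0 [ 21   5 -65 134  44  12 -78] max step 13
e [427. 289. 167.] 0.0 [   7   12  -55  137   89   15 -122] max step 6
f [455. 289. 118.] 0.0 [   9   24  -56  136  108   23 -135] max step 4
```

```bash
cat > ro.py <<'E'
from f1h import *
import sys
s=manip.get_state();print(s['t'],np.round(s['qpos'],1),np.round(s['wrist_force'],1),np.round(s['tool_pos'],1),round(s['finger_gap'],1))
def T(yaw,lean,al): return tool(yaw,lean)*R.from_euler('y',al,degrees=True)
for a in sys.argv[1:]:
    x=list(map(float,a.split(','))); print(a,rel(x[:3],T(*x[3:])))
E
python3 ro.py 440,-20,200,9,5,5 440,100,280,5,0,0
```

```text
8.55 [ 81.7  39.3 -80.2 136.6  39.7  16.3 -10. ] [ 0.2  0.5 -2.3] [444.  -20.3 117.9] 7.6
440,-20,200,9,5,5 ([2.45, 3.75, -6.89], [24.3, -13.7, 5.5])
440,100,280,5,0,0 ([15.58, 9.43, -8.71], [28.9, -19.5, 9.2])
```

Emit:
send_rows:
  commands:
    - [[0.6,0.9,-2],[1,-0.5,0],1]
    - [[1.2,1.9,-4],[5,-2.5,1],1]
    - [[1.8,2.8,-6],[11,-6,2.5],1]
    - [[2.5,3.8,-6.9],[18,-10,4],1]
    - [[5,5,-7.2],[24,-13.7,5.5],1]
    - [[8,6.4,-7.6],[26,-16,7],1]
    - [[11.5,8,-8],[28,-18,8],1]
    - [[15.6,9.4,-8.7],[28.9,-19.5,9.2],1]

```text
t: 9.35
tool_pos: [440.3, 101.8, 280.8]
ee_rot: [180.0, 0.1, 94.9]
wrist_force: [0.4, 1.0, -1.8]
finger_gap: 7.8
```

```bash
python3 ro.py 430,289,280,0.8,0,0 ; sed -i "s/^q=.*/q=manip.get_state()['qpos']/;s/^W=\[.*('c'/W=[('c'/" f4.py; python3 f4.py
```

```text
9.35 [ 40.8  11.9 -67.9 111.5  12.3  64.5 -27.1] [ 0.4  1.  -1.8] [440.3 101.8 280.8] 7.8
430,289,280,0.8,0,0 ([18.74, 0.59, 0.05], [0.0, 0.1, 4.1])
pred end [[ 537.29442186 -170.17232819]]
pred end [[ 542.27964194 -168.64489785]]
c [430 289 280] 0.0 [ 12  21 -64 104  20  68 -58] max step 4
d [421. 289. 218.] 0.0 [ 16   4 -60 134  42  12 -76] max step 14
e [427. 289. 167.] 0.0 [   3   11  -50  137   89   13 -122] max step 6
f [455. 289. 118.] 0.0 [   6   23  -53  136  110   22 -137] max step 4
```

Emit:
send_rows:
  commands:
    - [[4,0.1,0],[0,0,1],1]
    - [[8,0.2,0],[0,0,2],1]
    - [[12,0.4,0],[0,0,3],1]
    - [[16,0.5,0],[0,0,4],1]
    - [[18.7,0.3,0.5],[-3,2,4.1],1]
    - [[18.7,0,1.5],[-8,6,4.1],1]
    - [[18.7,-0.3,2.5],[-13,9,4.1],1]
    - [[18.7,-0.5,3.5],[-18,12,4.1],1]

```text
t: 10.15
tool_pos: [418.5, 288.1, 244.8]
ee_rot: [162.0, -12.4, 92.9]
wrist_force: [-0.0, 0.0, -2.3]
finger_gap: 7.7
```

```bash
python3 ro.py 421,289,218,0.8,30,19; sed -i "s/^W=\[.*('d'/W=[('d'/" f4.py; python3 f4.py
```

```text
10.15 [ 25.8   7.6 -71.1 123.   17.8  34.  -55.9] [-0.   0.  -2.3] [418.5 288.1 244.8] 7.7
421,289,218,0.8,30,19 ([-0.5, -0.58, 2.58], [-11.5, 6.7, -5.1])
pred end [[ 436.83977741 -217.70690084]]
pred end [[ 437.48275938 -217.67136785]]
d [421. 289. 218.] 0.0 [ 17   4 -61 134  42  12 -76] max step 8
e [427. 289. 167.] 0.0 [   4   11  -51  137   89   14 -122] max step 6
f [455. 289. 118.] 0.0 [   7   23  -54  136  109   22 -137] max step 4
```

Emit:
send_rows:
  commands:
    - [[-0.1,-0.1,0.4],[-2,1.1,-0.9],1]
    - [[-0.2,-0.2,0.8],[-4,2.3,-1.8],1]
    - [[-0.3,-0.3,1.2],[-6,3.5,-2.7],1]
    - [[-0.4,-0.4,1.6],[-8,4.6,-3.5],1]
    - [[-0.5,-0.5,2],[-10,5.8,-4.4],1]
    - [[-0.5,-0.6,2.6],[-11.5,6.7,-5.1],1]
    - [[-0.5,-0.6,2.6],[-11.5,6.7,-5.1],1]
    - [[-0.5,-0.6,2.6],[-11.5,6.7,-5.1],1]

```text
t: 10.95
tool_pos: [420.3, 289.4, 217.6]
ee_rot: [148.6, -16.4, 100.6]
wrist_force: [0.4, 0.8, -1.3]
finger_gap: 7.5
```

```bash
python3 ro.py 421,289,218,0.8,30,19 427,289,167,0.8,30,19; sed -i "s/^W=\[.*('e'/W=[('e'/" f4.py; python3 f4.py
python3 - <<'E'
from f1h import *
w=snap('wrist','w5.png');pickle.dump(w,open('w5.pkl','wb'));s=snap('scene','s5.png');pickle.dump(s,open('s5.pkl','wb'))
a=w['pixels'][:,:,::-1].copy()
N=frame(SY)
for x in(-5.75,5.75):
  for y in(-73,73):
    u,v=proj(w,SM+N@[x,y,0],True)[0];cv2.circle(a,(int(round(u)),int(round(v))),1,(0,0,255),-1);print(x,y,u,v)
cv2.imwrite('pics/w5b.png',cv2.resize(a[0:330,180:460],None,fx=1.8,fy=1.8))
E
```

```text
10.95 [ 17.1   3.8 -61.6 134.4  41.9  11.9 -76.2] [ 0.4  0.8 -1.3] [420.3 289.4 217.6] 7.5
421,289,218,0.8,30,19 ([-0.04, 0.08, -0.02], [-0.0, -0.0, 0.0])
427,289,167,0.8,30,19 ([-1.58, -1.94, 4.44], [-0.0, -0.0, 0.0])
pred end [[ 414.55540022 -209.48727322]]
pred end [[ 414.90571294 -208.98731392]]
e [427. 289. 167.] 0.0 [   4   11  -51  137   89   14 -122] max step 7
f [455. 289. 118.] 0.0 [   7   23  -54  136  109   22 -137] max step 4
-5.75 -73 291.1524540542554 316.25048198479504
-5.75 73 290.3770944588257 154.6125156128088
5.75 -73 303.75164916528183 316.48356872971686
5.75 73 303.3562821621859 154.52601823394474
```

View pics/w5b.png

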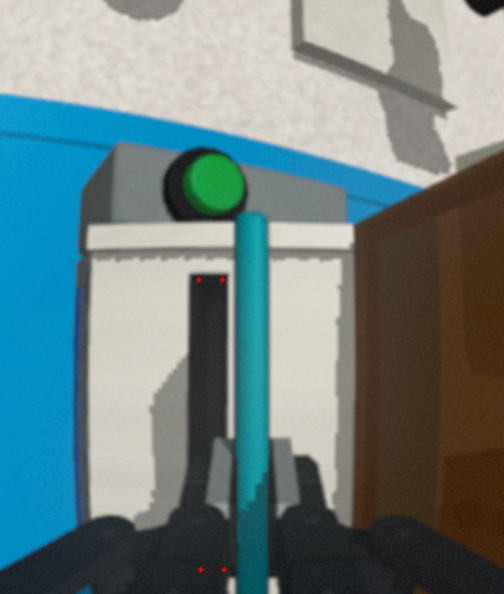

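Emit:
send_rows:
  commands:
    - [[-0.2,-0.3,0.6],[0,0,0],1]
    - [[-0.4,-0.6,1.2],[0,0,0],1]
    - [[-0.6,-0.9,1.8],[0,0,0],1]
    - [[-0.8,-1.2,2.4],[0,0,0],1]
    - [[-1,-1.5,3],[0,0,0],1]
    - [[-1.2,-1.8,3.5],[0,0,0],1]
    - [[-1.4,-2.1,4],[0,0,0],1]
    - [[-1.4,-2.1,4],[0,0,0],1]

```text
t: 11.85
tool_pos: [424.3, 289.5, 170.8]
ee_rot: [148.6, -16.5, 100.5]
wrist_force: [-0.3, -0.8, -2.1]
finger_gap: 7.7
```

```bash
python3 ro.py 427,289,167,0.8,30,19
python3 - <<'E'
from f1h import *
w=snap('wrist','w6.png');pickle.dump(w,open('w6.pkl','wb'))
a=w['pixels'][:,:,::-1].copy()
N=frame(SY)
for y in(-77,77): print(proj(w,SM+N@[0,y,0],True)[0])
g=a.astype(int).sum(2)
for r in(140,150,160,170,180,190,200,210):
    d=np.where(g[r,240:312]<150)[0]+240; print(r,d.min() if len(d) else None,d.max() if len(d) else None, g[r,280:345:4].tolist())
cv2.imwrite('pics/w6b.png',cv2.resize(a[0:330,180:460],None,fx=1.8,fy=1.8))
E
```

```text
11.85 [   2.5   10.   -49.4  137.3   86.    12.5 -120.1] [-0.3 -0.8 -2.1] [424.3 289.5 170.8] 7.7
427,289,167,0.8,30,19 ([-0.2, 0.04, 0.42], [0.0, -0.0, -0.1])
[319.41276463 339.61853295]
[319.02418843 139.79421045]
140 None None [582, 581, 579, 586, 575, 593, 566, 539, 229, 278, 330, 341, 288, 597, 593, 593, 599]
150 306 309 [586, 580, 592, 584, 593, 593, 422, 128, 240, 293, 322, 352, 253, 580, 603, 599, 610]
160 306 308 [589, 587, 583, 592, 587, 596, 419, 133, 244, 297, 344, 356, 269, 585, 607, 606, 599]
170 306 309 [591, 589, 586, 598, 598, 424, 268, 128, 246, 298, 336, 349, 262, 580, 603, 600, 602]
180 306 309 [587, 589, 447, 378, 375, 375, 237, 130, 246, 303, 347, 351, 265, 577, 593, 597, 595]
190 306 308 [455, 389, 383, 388, 384, 383, 230, 144, 253, 308, 339, 345, 278, 573, 599, 596, 599]
200 306 309 [379, 380, 394, 386, 398, 394, 243, 146, 255, 304, 341, 347, 271, 570, 602, 600, 599]
210 306 308 [396, 385, 395, 386, 389, 397, 251, 129, 255, 307, 342, 359, 269, 583, 594, 597, 601]
```

View pics/w6b.png

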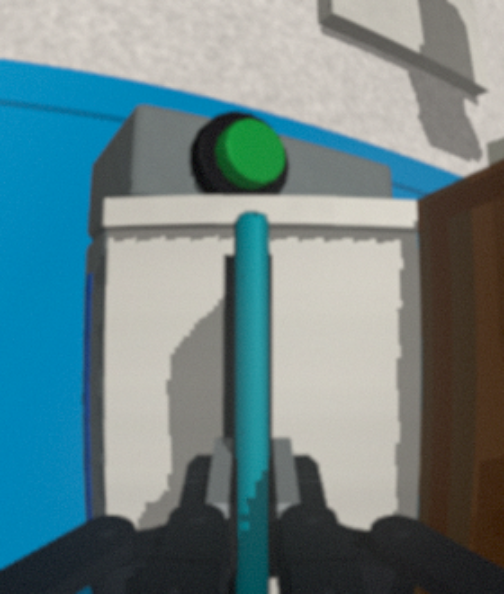

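Emit:
send_rows:
  commands:
    - [[0,-0.2,0],[0,0,0],1]
    - [[-0.1,-0.2,0.3],[0,0,0],1]
    - [[-0.25,-0.2,0.7],[0,0,0],1]
    - [[-0.4,-0.2,1.1],[0,0,0],1]
    - [[-0.55,-0.2,1.6],[0,0,0],1]
    - [[-0.7,-0.2,2.1],[0,0,0],1]
    - [[-0.85,-0.2,2.5],[0,0,0],1]
    - [[-0.85,-0.2,2.5],[0,0,0],1]

```text
t: 12.7
tool_pos: [436.2, 289.8, 147.3]
ee_rot: [148.6, -16.5, 100.5]
wrist_force: [-0.4, -1.0, -1.3]
finger_gap: 7.9
```

```bash
python3 ro.py 455,289,118,0.8,30,19
python3 - <<'E'
from f1h import *
w=snap('wrist','w7.png')
g=w['pixels'].astype(int).sum(2)
for r in(150,170,190,210): print(r,g[r,296:345:2].tolist())
print(frame(SY).T@(TR()[0]-SM))
E
```

```text
12.7 [   3.6   15.4  -50.8  137.2  100.5   16.1 -132.4] [-0.4 -1.  -1.3] [436.2 289.8 147.3] 7.9
455,289,118,0.8,30,19 ([-1.23, 0.17, 3.25], [0.0, -0.0, -0.2])
150 [576, 578, 582, 568, 412, 122, 113, 156, 233, 261, 284, 310, 317, 346, 340, 302, 264, 163, 137, 383, 575, 579, 583, 589, 583]
170 [365, 369, 370, 358, 231, 113, 134, 171, 231, 267, 281, 306, 327, 350, 348, 303, 261, 169, 157, 358, 573, 577, 584, 587, 581]
190 [369, 367, 380, 357, 232, 136, 132, 178, 237, 272, 285, 311, 337, 341, 340, 319, 277, 167, 151, 347, 584, 582, 572, 582, 581]
210 [377, 380, 382, 362, 241, 131, 137, 179, 245, 273, 290, 302, 330, 346, 336, 312, 268, 186, 150, 351, 582, 580, 575, 584, 575]
[-1.9251297   1.09214671 40.93141844]
```

Emit:
send_rows:
  commands:
    - [[-0.15,-0.05,0.4],[0,0,0],1]
    - [[-0.3,-0.05,0.9],[0,0,0],1]
    - [[-0.45,-0.05,1.3],[0,0,0],1]
    - [[-0.6,-0.05,1.75],[0,0,0],1]
    - [[-0.75,-0.05,2.2],[0,0,0],1]
    - [[-0.9,-0.05,2.6],[0,0,0],1]
    - [[-1.03,-0.05,3],[0,0,0],1]
    - [[-1.03,-0.05,3],[0,0,0],1]

```text
t: 13.55
tool_pos: [451.5, 290.0, 119.1]
ee_rot: [148.7, -16.5, 100.4]
wrist_force: [-0.2, -0.4, -1.7]
finger_gap: 7.6
```

```bash
python3 ro.py
python3 -c "
from f1h import *
print(frame(SY).T@(TR()[0]-SM))"
```

```text
13.55 [   5.1   22.1  -52.3  136.7  110.2   20.9 -138.7] [-0.2 -0.4 -1.7] [451.5 290.  119.1] 7.6
[-2.70341849  0.98954612  8.6351763 ]
```

Emit:
send_rows:
  commands:
    - [[0,0,0],[0,0,0],0.7]
    - [[0,0,0],[0,0,0],0.7]
    - [[0,0,0],[0,0,0],0.7]
    - [[0,0,0],[0,0,0],0.7]
    - [[0.3,0,-1],[0,0,0],0.7]
    - [[0.7,0,-2],[0,0,0],0.7]
    - [[1,0,-3],[0,0,0],0.7]
    - [[1.3,0,-4],[0,0,0],0.7]

```text
t: 14.35
tool_pos: [430.3, 289.1, 156.1]
ee_rot: [148.6, -16.5, 100.5]
wrist_force: [1.3, -1.3, -0.7]
finger_gap: 25.3
```

```bash
python3 ro.py
python3 - <<'E'
from f1h import *
print(frame(SY).T@(TR()[0]-SM))
w=snap('wrist','w8.png');pickle.dump(w,open('w8.pkl','wb'))
N=frame(SY);C=SM-2.5*N[:,0]
for h in(6,20,30):
    print(h,[proj(w,C+N@[x,y,h],True)[0].round(1).tolist() for x,y in((-4.5,70),(4.5,70),(-4.5,-70))])
cv2.imwrite('pics/w8b.png',cv2.resize(w['pixels'][0:330,180:460,::-1],None,fx=1.8,fy=1.8))
E
```

```text
14.35 [   3.    13.1  -50.   137.4   96.1   14.5 -129.1] [ 1.3 -1.3 -0.7] [430.3 289.1 156.1] 25.3
[-2.57654978  0.36237352 51.27039841]
6 [[311.6, 142.5], [325.0, 142.4], [312.5, 342.7]]
20 [[311.0, 137.9], [325.3, 137.9], [312.0, 351.3]]
30 [[310.5, 134.3], [325.6, 134.2], [311.7, 358.1]]
```

View pics/w8b.png

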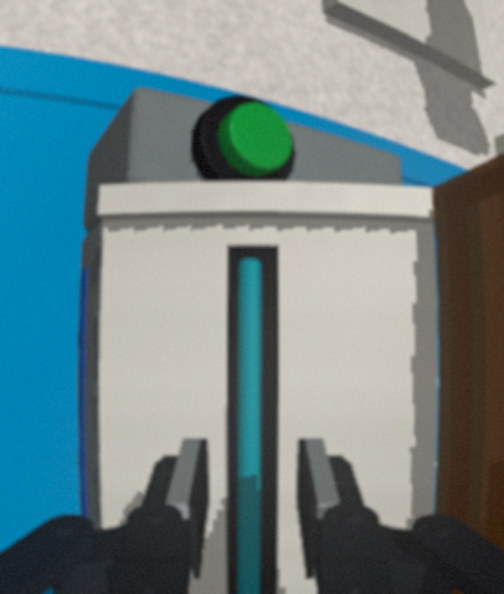

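Emit:
send_rows:
  commands:
    - [[0,-0.1,0],[0,0,0],1]
    - [[0,-0.1,0],[0,0,0],1]
    - [[-0.35,-0.1,1],[0,0,0],1]
    - [[-0.7,-0.1,2],[0,0,0],1]
    - [[-1.05,-0.1,3],[0,0,0],1]
    - [[-1.3,-0.1,3.7],[0,0,0],1]
    - [[-1.4,-0.1,4.1],[0,0,0],1]
    - [[-1.45,-0.1,4.25],[0,0,0],1]

```text
t: 15.2
tool_pos: [451.3, 290.1, 117.3]
ee_rot: [148.6, -16.5, 100.5]
wrist_force: [-10.7, -8.2, 20.5]
finger_gap: 0.5
```

```bash
python3 ro.py
python3 -c "
from f1h import *
print(frame(SY).T@(TR()[0]-SM))"
```

```text
15.2 [   5.1   22.4  -52.4  136.8  111.1   21.3 -139.4] [-10.7  -8.2  20.5] [451.3 290.1 117.3] 0.5
[-3.77442782  1.05502314  7.19613   ]
```

```bash
python3 ro.py 405,289,200,0.8,30,19 405,289,330,0.8,10,5 430,289,390,0.8,0,0 ; cat > lid.py <<'E'
from kin import *
from f1h import *
HG=np.array([512.1,289.3,155.7])
def tcp(th,r=138,push=0):
    n=np.array([-.5,0,.866]);d=np.array([.866,0,.5])
    l=-d*np.cos(th)+n*np.sin(th);m=n*np.cos(th)+d*np.sin(th)
    return HG+r*l+m*(6+14.5*abs(m[0])-push)
if __name__=='__main__':
    import sys
    for th in map(float,sys.argv[1:]): print(th,tcp(th).round(),rel(tcp(th),tool(SY,0)))
E
python3 lid.py 1.9 0
```

```text
15.2 [   5.1   22.4  -52.4  136.8  111.1   21.3 -139.4] [-10.7  -8.2  20.5] [451.3 290.1 117.3] 0.5
405,289,200,0.8,30,19 ([3.06, 0.12, -8.97], [0.0, -0.1, -0.1])
405,289,330,0.8,10,5 ([6.76, 6.61, -19.6], [19.6, -14.0, 4.1])
430,289,390,0.8,0,0 ([8.02, 11.78, -23.34], [29.7, -18.7, 4.9])
1.9 [505. 289. 295.] ([4.03, 13.55, -12.04], [29.7, -18.7, 4.9])
0.0 [386. 289.  98.] ([0.53, -6.62, -1.52], [29.7, -18.7, 4.9])
```

Emit:
send_rows:
  commands:
    - [[0.4,0,-1.2],[0,0,0],1]
    - [[0.9,0,-2.6],[0,0,0],1]
    - [[1.3,0,-4],[0,0,0],1]
    - [[1.8,0,-5.4],[0,0,0],1]
    - [[2.3,0,-6.8],[0,0,0],1]
    - [[2.7,0.1,-8],[0,0,0],1]
    - [[3.1,0.5,-9.2],[1,-0.7,0],1]
    - [[3.5,1.2,-10.5],[3,-2,0.5],1]

```text
t: 16.0
tool_pos: [410.1, 285.2, 208.3]
ee_rot: [150.1, -15.2, 99.4]
wrist_force: [0.3, 0.1, -0.6]
finger_gap: 0.2
```

```bash
python3 ro.py 410,289,280,0.8,15,8 430,289,390,0.8,0,0
```

```text
16.0 [ 12.7   3.6 -58.6 135.   42.   13.7 -78. ] [ 0.3  0.1 -0.6] [410.1 285.2 208.3] 0.2
410,289,280,0.8,15,8 ([2.24, 3.45, -5.88], [13.4, -9.3, 3.1])
430,289,390,0.8,0,0 ([4.8, 10.5, -14.18], [28.5, -17.0, 4.4])
```

Emit:
send_rows:
  commands:
    - [[0.6,0.9,-1.5],[3,-2,0.7],1]
    - [[1.1,1.8,-3],[6.5,-4.5,1.5],1]
    - [[1.7,2.6,-4.4],[10,-7,2.3],1]
    - [[2.3,3.5,-5.9],[13.5,-9.3,3],1]
    - [[3.1,5.5,-8.2],[18,-12,3.5],1]
    - [[3.8,7.5,-10.5],[22,-14,4],1]
    - [[4.4,9,-12.5],[26,-16,4.3],1]
    - [[4.8,10.5,-14.2],[28.5,-17,4.4],1]

```text
t: 16.8
tool_pos: [430.6, 289.1, 391.6]
ee_rot: [-179.9, 0.0, 90.8]
wrist_force: [0.5, -0.1, -1.4]
finger_gap: 0.3
```

```bash
python3 ro.py 470,289,390,0.8,0,0 550,289,390,0.8,0,0 550,289,286,0.8,0,0
```

```text
16.8 [ 14.   15.  -65.4  94.2  13.8  79.8 -52.4] [ 0.5 -0.1 -1.4] [430.6 289.1 391.6] 0.3
470,289,390,0.8,0,0 ([-0.07, 3.94, 0.15], [-0.1, 0.0, -0.0])
550,289,390,0.8,0,0 ([-0.18, 11.94, 0.14], [-0.1, 0.0, -0.0])
550,289,286,0.8,0,0 ([-0.17, 11.96, 10.54], [-0.1, 0.0, -0.0])
```

Emit:
send_rows:
  commands:
    - [[-0.1,4.5,0.1],[0,0,0],1]
    - [[-0.2,8.5,0.1],[0,0,0],1]
    - [[-0.2,11.5,0.1],[0,0,0],1]
    - [[-0.2,12,2],[0,0,0],1]
    - [[-0.2,12,5],[0,0,0],1]
    - [[-0.2,12,8],[0,0,0],1]
    - [[-0.2,12,10],[0,0,0],1]
    - [[-0.2,12,10],[0,0,0],1]

```text
t: 17.6
tool_pos: [549.4, 287.2, 288.1]
ee_rot: [-179.6, 0.2, 90.8]
wrist_force: [1.0, 0.1, 0.6]
finger_gap: 0.3
```

```bash
python3 ro.py; python3 lid.py 1.9 1.8 1.7 1.6 1.5 1.4 1.3 1.2 1.1; python3 - <<'E'
from h import *
d=snap('scene','s9.png');cv2.imwrite('pics/s9b.png',cv2.resize(d['pixels'][60:300,280:520,::-1],None,fx=2.2,fy=2.2))
E
```

```text
17.6 [  7.2  30.4 -58.3  90.1  26.3  74.9 -54. ] [1.  0.1 0.6] [549.4 287.2 288.1] 0.3
1.9 [505. 289. 295.] ([0.27, -4.41, -0.66], [-0.4, 0.2, -0.0])
1.8 [491. 289. 294.] ([0.29, -5.83, -0.51], [-0.4, 0.2, -0.0])
1.7 [477. 289. 291.] ([0.31, -7.24, -0.2], [-0.4, 0.2, -0.0])
1.6 [463. 289. 286.] ([0.33, -8.62, 0.25], [-0.4, 0.2, -0.0])
1.5 [450. 289. 280.] ([0.35, -9.95, 0.86], [-0.4, 0.2, -0.0])
1.4 [437. 289. 273.] ([0.37, -11.23, 1.61], [-0.4, 0.2, -0.0])
1.3 [425. 289. 264.] ([0.39, -12.42, 2.49], [-0.4, 0.2, -0.0])
1.2 [414. 289. 254.] ([0.41, -13.52, 3.51], [-0.4, 0.2, -0.0])
1.1 [404. 289. 243.] ([0.43, -14.51, 4.64], [-0.4, 0.2, -0.0])
```

View pics/s9b.png

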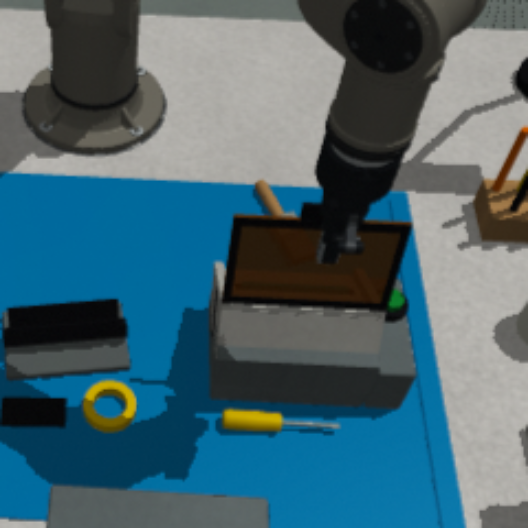

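Emit:
send_rows:
  commands:
    - [[0.3,-4.4,-0.4],[0,0,0],1]
    - [[0.3,-5.8,-0.3],[0,0,0],1]
    - [[0.3,-7.2,0],[0,0,0],1]
    - [[0.3,-8.6,0.4],[0,0,0],1]
    - [[0.3,-10,1],[0,0,0],1]
    - [[0.4,-11.2,1.7],[0,0,0],1]
    - [[0.4,-12.4,2.6],[0,0,0],1]
    - [[0.4,-13.5,3.6],[0,0,0],1]

```text
t: 18.45
tool_pos: [415.5, 290.8, 256.1]
ee_rot: [-180.0, 0.0, 90.8]
wrist_force: [2.3, -0.5, 3.6]
finger_gap: -0.2
```

```bash
python3 ro.py; python3 lid.py 1.2 1.1 1.0 .9 .8 .7 .6 .5 .4 .3 .2 .1 0
```

```text
18.45 [ 10.3  20.8 -63.8 107.   20.6  65.  -60.2] [ 2.3 -0.5  3.6] [415.5 290.8 256.1] -0.2
1.2 [414. 289. 254.] ([-0.15, -0.16, 0.22], [-0.0, 0.0, -0.0])
1.1 [404. 289. 243.] ([-0.13, -1.15, 1.35], [-0.0, 0.0, -0.0])
1.0 [395. 289. 230.] ([-0.12, -2.02, 2.59], [-0.0, 0.0, -0.0])
0.9 [388. 289. 217.] ([-0.11, -2.75, 3.91], [-0.0, 0.0, -0.0])
0.8 [382. 289. 203.] ([-0.1, -3.34, 5.32], [-0.0, 0.0, -0.0])
0.7 [378. 289. 188.] ([-0.09, -3.77, 6.78], [-0.0, 0.0, -0.0])
0.6 [375. 289. 173.] ([-0.09, -4.04, 8.28], [-0.0, 0.0, -0.0])
0.5 [374. 289. 159.] ([-0.09, -4.14, 9.73], [-0.0, 0.0, -0.0])
0.4 [374. 289. 146.] ([-0.08, -4.12, 10.97], [-0.0, 0.0, -0.0])
0.3 [375. 289. 134.] ([-0.09, -3.99, 12.2], [-0.0, 0.0, -0.0])
0.2 [378. 289. 122.] ([-0.09, -3.75, 13.42], [-0.0, 0.0, -0.0])
0.1 [381. 289. 110.] ([-0.09, -3.4, 14.62], [-0.0, 0.0, -0.0])
0.0 [386. 289.  98.] ([-0.1, -2.94, 15.79], [-0.0, 0.0, -0.0])
```

Emit:
send_rows:
  commands:
    - [[0,-1.1,1.4],[0,0,0],1]
    - [[0,-2,2.6],[0,0,0],1]
    - [[0,-2.7,3.9],[0,0,0],1]
    - [[0,-3.3,5.3],[0,0,0],1]
    - [[0,-3.7,6.8],[0,0,0],1]
    - [[0,-3.9,8.3],[0,0,0],1]
    - [[0,-4,9.7],[0,0,0],1]
    - [[0,-4,11],[0,0,0],1]

```text
t: 19.25
tool_pos: [374.9, 290.6, 144.9]
ee_rot: [-179.9, 0.0, 90.8]
wrist_force: [0.1, 1.2, 2.6]
finger_gap: 0.4
```

```bash
python3 ro.py; python3 lid.py .4 .3 .2 .1 0
```

```text
19.25 [  3.5  25.8 -59.3 117.8  28.3  52.  -70.6] [0.1 1.2 2.6] [374.9 290.6 144.9] 0.4
0.4 [374. 289. 146.] ([-0.13, -0.08, -0.16], [-0.1, 0.0, 0.0])
0.3 [375. 289. 134.] ([-0.13, 0.06, 1.08], [-0.1, 0.0, 0.0])
0.2 [378. 289. 122.] ([-0.13, 0.3, 2.3], [-0.1, 0.0, 0.0])
0.1 [381. 289. 110.] ([-0.14, 0.65, 3.5], [-0.1, 0.0, 0.0])
0.0 [386. 289.  98.] ([-0.14, 1.11, 4.67], [-0.1, 0.0, 0.0])
```

Emit:
send_rows:
  commands:
    - [[0,0.1,1],[0,0,0],1]
    - [[0,0.3,2.1],[0,0,0],1]
    - [[0,0.5,3],[0,0,0],1]
    - [[0,0.7,3.7],[0,0,0],1]
    - [[0,0.9,4.2],[0,0,0],1]
    - [[0,1.1,4.7],[0,0,0],1]
    - [[0,1.1,4.9],[0,0,0],1]
    - [[0,1.1,4.9],[0,0,0],1]

```text
t: 20.05
tool_pos: [385.8, 290.7, 95.7]
ee_rot: [-179.9, 0.0, 90.8]
wrist_force: [-0.3, 0.3, 0.8]
finger_gap: -0.3
```

```bash
python3 ro.py
```

```text
20.05 [ -0.2  30.6 -54.8 118.9  34.   47.8 -74.5] [-0.3  0.3  0.8] [385.8 290.7  95.7] -0.3
```

Emit:
send_rows:
  commands:
    - [[0,0,0.2],[0,0,0],1]
    - [[0,0,0.4],[0,0,0],1]
    - [[0,0,0.5],[0,0,0],1]
    - [[0,0,0.5],[0,0,0],1]
    - [[0,0,-2],[0,0,0],1]
    - [[0,0,-5],[0,0,0],1]
    - [[0,0,-10],[0,0,0],1]
    - [[4,1,-14],[0,0,0],1]

```text
t: 20.85
tool_pos: [395.3, 321.5, 232.2]
ee_rot: [-180.0, 0.3, 90.5]
wrist_force: [1.2, 0.6, -0.8]
finger_gap: -0.0
```

```bash
python3 ro.py 461,414,200,0.8,0,0 461,414,112,0.8,0,0; python3 - <<'E'
from h import *
d=snap('scene','s10.png');cv2.imwrite('pics/s10b.png',cv2.resize(d['pixels'][100:300,340:520,::-1],None,fx=2.5,fy=2.5))
E
```

```text
20.85 [  4.5  22.8 -62.6 108.3  22.8  62.9 -66.6] [ 1.2  0.6 -0.8] [395.3 321.5 232.2] -0.0
461,414,200,0.8,0,0 ([9.21, 6.64, 3.17], [-0.0, 0.3, -0.3])
461,414,112,0.8,0,0 ([9.25, 6.65, 11.97], [-0.0, 0.3, -0.3])
```

View pics/s10b.png

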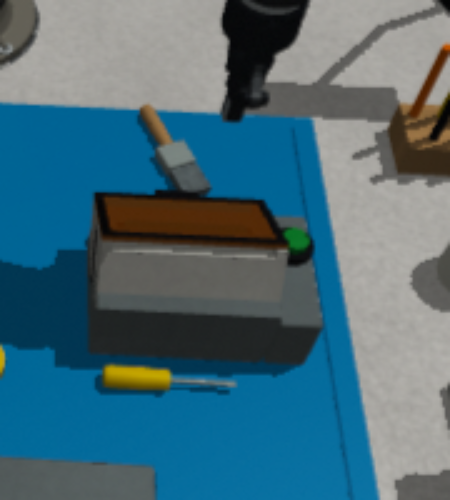

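Emit:
send_rows:
  commands:
    - [[3,2.2,0.5],[0,0,0],1]
    - [[6,4.4,1],[0,0,0],1]
    - [[9.2,6.5,2],[0,0,0],1]
    - [[9.2,6.5,4],[0,0,0],1]
    - [[9.2,6.5,7],[0,0,0],1]
    - [[9.2,6.5,10],[0,0,0],1]
    - [[9.2,6.5,11.5],[0,0,0],1]
    - [[9.2,6.5,12.2],[0,0,0],1]

```text
t: 21.7
tool_pos: [461.5, 425.9, 116.6]
ee_rot: [179.7, -0.5, 90.8]
wrist_force: [0.9, 1.5, 0.2]
finger_gap: -0.4
```

```bash
python3 ro.py 460,414,102,0.8,0,0; python3 - <<'E'
from h import *
d=snap('scene')
h0=np.array([512.1,289.3,155.7]);Rz=R.from_euler('z',.8,degrees=True)
for th in(0,.04,.15,.25):
    n=np.array([-.5,0,.866]);e=np.array([.866,0,.5]);l=-e*np.cos(th)+n*np.sin(th);m=n*np.cos(th)+e*np.sin(th)
    print(th,[proj(d,h0+Rz.apply(130*l+6*m+[0,y,0]))[0].round(1).tolist() for y in(-100,100)])
w=snap('wrist','w11.png');cv2.imwrite('pics/w11b.png',cv2.resize(w['pixels'][100:400,170:470,::-1],None,fx=1.8,fy=1.8))
E
```

```text
21.7 [-12.   40.  -52.2  99.3  36.6  58.6 -76.6] [0.9 1.5 0.2] [461.5 425.9 116.6] -0.4
460,414,102,0.8,0,0 ([-1.19, -0.18, 1.45], [0.3, -0.5, -0.0])
0 [[376.5, 176.8], [444.2, 179.6]]
0.04 [[376.6, 175.2], [444.5, 178.0]]
0.15 [[377.1, 171.0], [445.3, 173.8]]
0.25 [[377.5, 167.3], [446.2, 170.1]]
```

Emit:
send_rows:
  commands:
    - [[-1.2,-0.2,0],[0,0,0],1]
    - [[-1.2,-0.2,0],[0,0,0],1]
    - [[-1.2,-0.2,0.3],[0,0,0],1]
    - [[-1.2,-0.2,0.6],[0,0,0],1]
    - [[-1.2,-0.2,0.9],[0,0,0],1]
    - [[-1.2,-0.2,1.2],[0,0,0],1]
    - [[-1.2,-0.2,1.3],[0,0,0],1]
    - [[-1.2,-0.2,1.3],[0,0,0],1]

```text
t: 22.6
tool_pos: [460.4, 414.6, 104.9]
ee_rot: [179.6, -0.5, 90.7]
wrist_force: [0.7, -1.8, 4.6]
finger_gap: 0.2
```

```bash
python3 ro.py 460,414,102,0.8,0,0
```

```text
22.6 [-11.2  40.1 -51.9 101.   37.3  57.  -76.8] [ 0.7 -1.8  4.6] [460.4 414.6 104.9] 0.2
460,414,102,0.8,0,0 ([-0.06, -0.04, 0.29], [0.4, -0.5, -0.1])
```

Emit:
send_rows:
  commands:
    - [[0,0,0.1],[0,0,0],1]
    - [[0,0,0.2],[0,0,0],1]
    - [[0,0,0.3],[0,0,0],1]
    - [[0,0,0.35],[0,0,0],1]
    - [[0,0,0.35],[0,0,0],1]
    - [[0,0,0.35],[0,0,0],1]
    - [[0,0,0.35],[0,0,0],1]
    - [[0,0,0.35],[0,0,0],1]

```text
t: 23.4
tool_pos: [460.5, 414.7, 103.8]
ee_rot: [179.5, -0.5, 90.7]
wrist_force: [-3.6, -8.4, 23.3]
finger_gap: 0.0
```

```bash
python3 ro.py
```

```text
23.4 [-11.3  40.2 -51.8 101.   37.4  56.9 -77. ] [-3.6 -8.4 23.3] [460.5 414.7 103.8] 0.0
```

Emit:
send_rows:
  commands:
    - [[0,0,-0.5],[0,0,0],1]
    - [[0,0,-2],[0,0,0],1]
    - [[0,0,-5],[0,0,0],1]
    - [[0,0,-9],[0,0,0],1]
    - [[0,0,-13],[0,0,0],1]
    - [[0,0,-15],[0,0,0],1]
    - [[0,0,-15],[0,0,0],1]
    - [[0,0,-15],[0,0,0],1]

```text
t: 24.2
tool_pos: [459.0, 413.4, 253.9]
ee_rot: [179.5, -0.5, 90.7]
wrist_force: [-0.2, -0.6, -0.6]
finger_gap: -0.1
```

```bash
python3 ro.py; python3 - <<'E'
from h import *
d=snap('scene','s12.png')
a=d['pixels'].astype(int)
o=(a[:,:,0]>1.6*a[:,:,2])&(a[:,:,0]>60)&(a[:,:,1]<.7*a[:,:,0]);o=o[150:215,360:460]
ys,xs=np.where(o);print('amber rows',ys.min()+150,ys.max()+150,'cols',xs.min()+360,xs.max()+360)
for n in('start','lid'): print(n,[(round(x['confidence'],2),np.round(x['position']).tolist(),int(x['mask'].sum())) for x in manip.trace(d,n)])
print(manip.get_state()['wrist_force'])
E
```

```text
24.2 [ -6.9  31.3 -58.1  93.6  28.2  70.2 -70. ] [-0.2 -0.6 -0.6] [459.  413.4 253.9] -0.1
amber rows 179 198 cols 381 449
start [(0.18, [248.0, 297.0], 386)]
lid [(0.94, [187.0, 413.0], 1477)]
[ 0.63212656 -0.23945016 -0.39711556]
```

```bash
python3 -c "
from workcell import manip
print(manip.close_job())"
```

```text
the job is handed in; nothing more can be done
None
```

The job is done and handed in at about 24 s of robot time. I pulled the teal phone from its stand, slid it into the curing box, snapped the lid shut, pressed the start button and moved the gripper clear.

What the last checks showed:
- **Phone:** the wrist picture shows it at the height expected when fully home. A push on its top edge met about 24 N where it should stand 6 mm proud of the face.
- **Lid:** its free corners in the scene picture match the shut angle to within about 2 pixels. By row position that is 0 to 0.04 rad, so the picture alone barely separates shut from the limit. After the lid went past its detent I felt no push-back. A picture after the button press still showed it shut.
- **Button:** I pressed it to its stop, where the force rose from 4.6 N to 23 N. I then backed off 150 mm, and the wrist force fell to about zero.

Not confirmed:
- **Button release:** the detector did not find the button in the last picture, so I assume it sprang back up.
- **Loose objects:** I did not measure the orange phone or the other loose things again at the end. In the pictures the arm never appeared to touch them.
- **Camera offset:** the wrist camera disagreed with my first slot estimate by 2–3 mm, so I moved the phone over to line it up with the slot as seen before inserting it.

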